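# Shut down the wire winder and unload its spools

## Robot

A 6-joint arm with a two-finger parallel gripper is mounted at the origin on a cart in front of the work surface, level with it; the furniture and walls round the work are solid. World frame = base frame: x ahead of the robot, y to its left, z up, the work surface at z = 0. Lengths are in mm, angles in rad, forces in N, time in s.
With the tool pointing down it reaches from about 350 to 800 mm from the base axis. Payload 7.3 kg.
Tool frame: the origin (TCP) lies on the centre line of the jaws, within the pads' length; the fingertips stand 19 mm ahead of it and the grasp point (between the pads) is the TCP; z points along the fingers, y is the direction in which the jaws open and shut (so a half turn about z gives the same grasp; the last joint's range is limited). The gripper opens to 85 mm and grips with 20 to 120 N. Pads are 22 mm wide; open, the fingers measure 114 mm over their backs; the gripper's body (76 mm by 85 mm) begins 54 mm behind the grasp point. The pads swing forward as they close: fully open they stand 13 mm farther back than shut.
Start: joints at [1.075, 0.342, 1.524, -0, 1.275, -0.146], TCP at [179.908, 493.23, 250.322] pointing down, gripper open.
Joint ranges: [-2.53, 2.53], [-0.77, 2.02], [0.04, 2.7], [-1, 4.14], [0.28, 2.66], [-3.11, 3.11]. Speed limits (rad/s): [2.57, 2.57, 3.14, 3.14, 3.14, 3.14].

## Interface

Orientations are given as a rotation vector (axis times angle).
In Python, from rig import r gives the robot as it stands. The module is installed in compiled form; this text tells all that it offers.
- The arm moves only by the tool step_arm, never from a script. Its argument "motion" is a list of rows, each a list of 3 entries, a list of its own where there are three numbers: the shift along the tool's x, y, z in units of 50 mm (1.0 is 50 mm), then the turn about the tool's z in units of 6 degrees (1.0 is 6 degrees), then the opening, from 0 (shut) to 1 (fully open). In form: [[[tx, ty, tz], roll, hand], ...]. A call has exactly 8 rows; each row shifts and turns the pose as measured when the row begins, along the tool's axes as they then stand; what a row does not reach is not made up. A row lasts 1/8 s, in which the tool goes at most 62.5 mm and 10.7 degrees, less where a joint would pass 70% of its speed; a pose out of reach is approached as far as the arm can. A call is refused whole if a number of a shift passes 1 or a number of a turn 1, either way. A call with a gripper value outside its range is refused whole. The fingers move at their own pace and stop on an object; "newtons" is the grip in N (left out, the last holds). Time passes only in rows, so rows that do not move let the fingers close, or fill a call up. It gives the time, the measured TCP pose, the force and the opening at its end, in the units of the state.
- r.observe(): the state, without advancing time (a new reading comes with each control period).
- r.capture(name): name is "scene" or "top" or "wrist"; returns a dict with "image" (480x640x3 uint8, red, green, blue), "fovy" (degrees; the focal length in pixels is half the picture's height over the tangent of half this angle, whatever the lens; pixels are square), "cx", "cy" (the principal point, pixels), "cam_to_world" (4x4, takes a point from camera to world coordinates). Camera axes: x right, y down, z forward; pixel columns grow to the right and rows downward; lengths in mm; the calibration is good to about 2 mm. A picture is of the moment at which its call begins. There is no depth.
- r.finish_job(): hands the job in, once; it reports no verdict.
Trained networks look in a picture, given as the dict that the camera call returned (one of the last four; its "shot" number tells which), for a name from the list of things; names that differ only in an ending like _2 or _b are one class to them, and where a whole thing is asked for, a point or a joint stands for the part that bears it (a point fixed in the world has none). Each returns a list of dicts, best first, with "p" (0 to 1); they miss things now and then, are a little off and sometimes report something else, mostly with a low value. They report only what shows in the picture. A call takes as long as a camera call.
- r.spot_in(picture, target): "uv" ([column, row] in pixels, amid what is visible of it).
The state is a dict: "clock": time; "qpos": joint angles; "qd": joint speeds; "joint_torque": joint torques, N m; "position": TCP position; "tcp_rot": TCP orientation; "force": force on the tool from outside, world axes, zero at the start; "torque": the same for the moment, N m; "grip_width": finger opening in mm.
Only numpy, scipy, OpenCV 4.12 (cv2) and the standard library are available. Lean on these libraries where they do the work, as an engineer would, in place of code of your own. Each camera call takes 0.05 s, during which the arm holds its last target.

## Task

We are closing the stall: first flip off every white head switch of the wire winder that is still on (off is towards you), and only then slide each wire spool up off its spindle and set it down flat on the floor of the wooden tray, not stacked. The red main switch keeps the motor fans running, so flip it off last, when all the spools are in the tray. Do not disturb the specimens standing about.

Things in the scene. Friction and masses are not known exactly. Their poses are not given: they have to be found in the camera images.
- winder: Grey wire winder, fixed: deck 170 (x) by 430 (y) mm, its top 30 mm above the table; origin under its centre, +x to the back, +y left. Four upright steel spindles 11 mm thick, tops 81 mm above the table, stand at x = 40, y = 126, 42, -42, -126 mm; spools sit on some. In front of each, at x = -65 mm, is its head's toggle switch; the main switch is in the same row at y = -190 mm.
- head1_pivot (a point): Pivot of the white toggle switch of head 1 (heads are counted from the left): 38 mm above the table; the bat is 30 mm long from here to its tip and 6 to 10 mm thick, so its tip is about 67 mm above the table. Does not move with the bat.
- head1_switch (a joint): Angle of the white toggle switch of head 1 (heads are counted from the left): +0.35 is ON (bat leans to the back, winder +x, to the green dot), -0.35 is OFF (bat leans to the front, winder -x, to the white dot). It turns about winder y, resists up to about 2 N at the tip and, once past 0, snaps to the other side by itself.
- head2_pivot (a point): Pivot of the white toggle switch of head 2 (heads are counted from the left): 38 mm above the table; the bat is 30 mm long from here to its tip and 6 to 10 mm thick, so its tip is about 67 mm above the table. Does not move with the bat.
- head2_switch (a joint): Angle of the white toggle switch of head 2 (heads are counted from the left): +0.35 is ON (bat leans to the back, winder +x, to the green dot), -0.35 is OFF (bat leans to the front, winder -x, to the white dot). It turns about winder y, resists up to about 2 N at the tip and, once past 0, snaps to the other side by itself.
- head3_pivot (a point): Pivot of the white toggle switch of head 3 (heads are counted from the left): 38 mm above the table; the bat is 30 mm long from here to its tip and 6 to 10 mm thick, so its tip is about 67 mm above the table. Does not move with the bat.
- head3_switch (a joint): Angle of the white toggle switch of head 3 (heads are counted from the left): +0.35 is ON (bat leans to the back, winder +x, to the green dot), -0.35 is OFF (bat leans to the front, winder -x, to the white dot). It turns about winder y, resists up to about 2 N at the tip and, once past 0, snaps to the other side by itself.
- head4_pivot (a point): Pivot of the white toggle switch of head 4 (heads are counted from the left): 38 mm above the table; the bat is 30 mm long from here to its tip and 6 to 10 mm thick, so its tip is about 67 mm above the table. Does not move with the bat.
- head4_switch (a joint): Angle of the white toggle switch of head 4 (heads are counted from the left): +0.35 is ON (bat leans to the back, winder +x, to the green dot), -0.35 is OFF (bat leans to the front, winder -x, to the white dot). It turns about winder y, resists up to about 2 N at the tip and, once past 0, snaps to the other side by itself.
- main_pivot (a point): Pivot of the red main switch at the right-hand end of the row: 38 mm above the table; the bat is 30 mm long from here to its tip and 6 to 10 mm thick, so its tip is about 67 mm above the table. Does not move with the bat.
- main_switch (a joint): Angle of the red main switch at the right-hand end of the row: +0.35 is ON (bat leans to the back, winder +x, to the green dot), -0.35 is OFF (bat leans to the front, winder -x, to the white dot). It turns about winder y, resists up to about 2 N at the tip and, once past 0, snaps to the other side by itself.
- copper_mid (a point): Centre, half-way up, of the spool of copper wire with black flanges (56 mm across, 40 mm high, 0.12 kg, the same both ways up; bore 16 mm; the wound part is solid); z along its axis. At the start it sits on one of the spindles with its underside on the deck. May be absent.
- copper_spool: The same spool of copper wire; origin at the centre of its underside as it sat at the start.
- silver_mid (a point): Centre, half-way up, of the spool of silver wire with black flanges (56 mm across, 40 mm high, 0.12 kg, the same both ways up; bore 16 mm; the wound part is solid); z along its axis. At the start it sits on one of the spindles with its underside on the deck. May be absent.
- silver_spool: The same spool of silver wire; origin at the centre of its underside as it sat at the start.
- green_mid (a point): Centre, half-way up, of the spool of green wire with black flanges (56 mm across, 40 mm high, 0.12 kg, the same both ways up; bore 16 mm; the wound part is solid); z along its axis. At the start it sits on one of the spindles with its underside on the deck. May be absent.
- green_spool: The same spool of green wire; origin at the centre of its underside as it sat at the start.
- red_mid (a point): Centre, half-way up, of the spool of red wire with black flanges (56 mm across, 40 mm high, 0.12 kg, the same both ways up; bore 16 mm; the wound part is solid); z along its axis. At the start it sits on one of the spindles with its underside on the deck. May be absent.
- red_spool: The same spool of red wire; origin at the centre of its underside as it sat at the start.
- tray: Loose pale wooden tray left of the winder, 0.7 kg, 290 (x) by 130 (y) mm outside, walls 4 mm thick and 16 mm high, floor 4 mm thick; origin under its centre, x along its length. A row of four spools fits along its length.
- garnet_mid (a point): Dark red garnet crystal, 40x41x37 mm, a loose specimen for sale; centre, half-way up. Leave it alone.
- fluorite_cubes_mid (a point): Green fluorite cubes, 33x49x35 mm, a loose specimen for sale; centre, half-way up. Leave it alone.
- barite_rose_small_mid (a point): Brownish barite rose, 49x70x34 mm, a loose specimen for sale; centre, half-way up. Leave it alone.

How it is judged:
By the outcome, as a careful person would: the job done as asked, in the order asked, and still so for the second after the job is handed in, with the robot touching nothing.
Of copper_spool, silver_spool, green_spool, red_spool only 3 to 4 are there at a start; the rules pass over those that are not, and their reading is None.
At some moment in a run one of tray may be knocked a few centimetres aside while the robot is not near it.
Once in a run the grip may slacken for a moment while it holds something.
It also fails if it takes over 210 s, if anything falls off the work surface, if the arm or the gripper's body presses on something with over 40 N, if the wrist force passes 120 N, or if a joint passes its speed limit or range.

## Working session

There is one attempt and no reset: what is moved stays moved. The work goes in short steps, Python scripts to look and compute and a tool call to move; the robot and the scene stay as the last step left them, time stands still between calls to the robot, and variables do not carry over. Pictures are saved under pics/ and viewed, and the job is handed in when it is done.

Besides the shell and the picture viewer there is one more tool, called after "Request:" by a JSON object that holds its "fn" and its "kwargs". step_arm: Moves the arm, as the interface text tells. Its arguments: {"type":"object","properties":{"motion":{"type":"array"},"newtons":{"type":"number"}},"required":["motion"]}

```bash
mkdir -p pics; ls
python3 - <<'E'
from rig import r
import cv2
print(r.observe())
for n in ["scene","top","wrist"]:
    c=r.capture(n); cv2.imwrite(f"pics/{n}0.png",c["image"][:,:,::-1])
    print(n,c["fovy"],c["cx"],c["cy"],c["cam_to_world"].tolist() if hasattr(c["cam_to_world"],'tolist') else c["cam_to_world"])
E
```

```text
pics
{'clock': 0.0, 'qpos': array([ 1.07500326e+00,  3.42720803e-01,  1.52504613e+00,  2.03592584e-06,
        1.27538736e+00, -1.46013286e-01]), 'qd': array([-5.08344887e-05, -1.81599867e-03, -1.38234361e-03, -1.83161017e-03,
       -3.40437143e-04,  2.27486300e-03]), 'joint_torque': array([-1.09625886e-03, -4.33667099e+01, -2.46011978e+01, -3.50664504e-04,
        7.63141463e-03, -1.71063419e-05]), 'position': array([179.71456721, 492.87688536, 249.61677118]), 'tcp_rot': array([-5.46550953e-01, -3.09318197e+00,  2.32646154e-03]), 'force': array([ 0.59916557, -0.0499803 ,  0.03988004]), 'torque': array([0.01046389, 0.01098066, 0.03038355]), 'grip_width': 85.4399081380266}
scene 52.06189187666277 310.1705677915709 230.11404545997195 [[0.6664589155254385, -0.4225535942310514, 0.6142320196139863, -76.79977237683447], [-0.7454215296412591, -0.3924659877274127, 0.5388109052575235, -646.2668324242641], [0.013388691644153647, -0.8169571032065064, -0.5765430031285538, 634.5062342430696], [0.0, 0.0, 0.0, 1.0]]
top 46.10137144496503 309.91380636183993 236.48945914048284 [[-0.018763241476333334, -0.9974733744969726, 0.06851866854312788, 444.1326136161572], [-0.9996413746463865, 0.020025331971362515, 0.017779431220358213, -92.28163427443495], [-0.019106618339819414, -0.06816049625009304, -0.997491395394746, 1458.3587743521753], [0.0, 0.0, 0.0, 1.0]]
wrist 66.335156818426 311.5576667385493 235.3422366787851 [[0.3428623268124671, 0.8968158169335065, 0.27958328875422284, 106.24034095901868], [0.9393826213298446, -0.3265664315664437, -0.10447323349752136, 519.6034055973544], [-0.002390731312687375, 0.2984556185965432, -0.9544205195467793, 372.8065228823516], [0.0, 0.0, 0.0, 1.0]]
```

View pics/scene0.png

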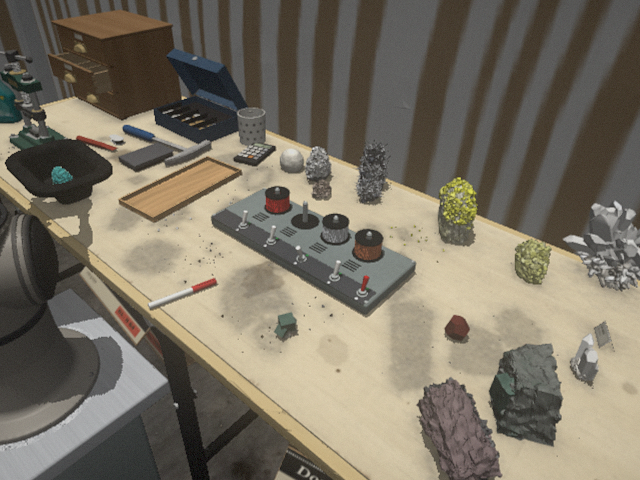

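View pics/top0.png

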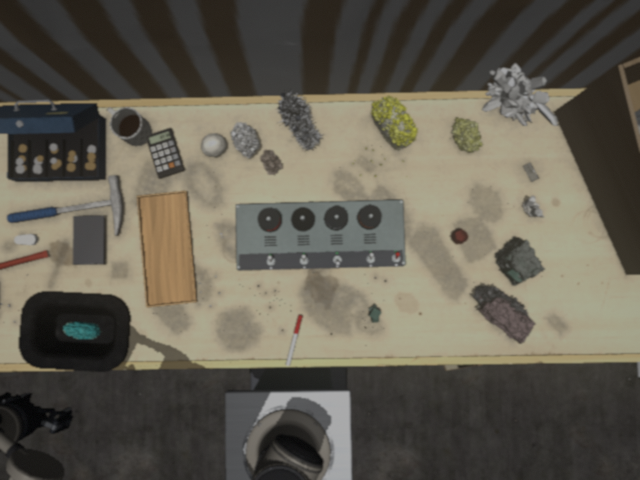

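View pics/wrist0.png

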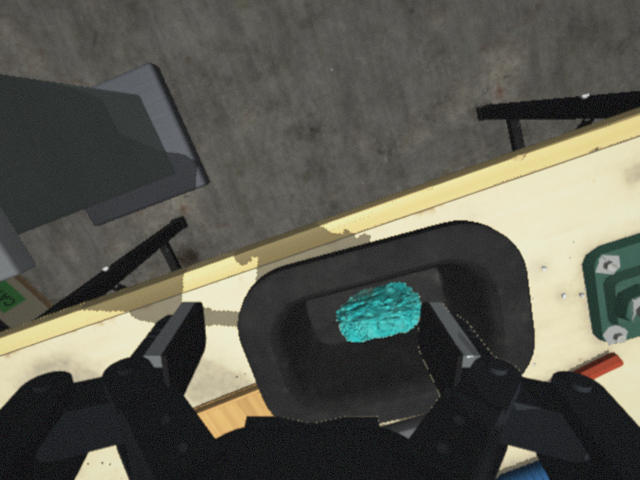

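```bash
cat > h.py <<'E'
from rig import r
import numpy as np, cv2
from scipy.spatial.transform import Rotation as R
def ray(c,uv):
    f=c["image"].shape[0]/2/np.tan(np.radians(c["fovy"])/2); T=np.array(c["cam_to_world"])
    d=T[:3,:3]@np.array([(uv[0]-c["cx"])/f,(uv[1]-c["cy"])/f,1]); return T[:3,3],d
def at(c,uv,z):
    o,d=ray(c,uv); return (o+d*(z-o[2])/d[2])[:2]
def proj(c,p):
    f=c["image"].shape[0]/2/np.tan(np.radians(c["fovy"])/2); T=np.array(c["cam_to_world"])
    q=T[:3,:3].T@(np.array(p,float)-T[:3,3]); return np.array([c["cx"]+f*q[0]/q[2],c["cy"]+f*q[1]/q[2]])
def crop(c,x0,y0,x1,y1,k,name):
    cv2.imwrite("pics/"+name,cv2.resize(c["image"][y0:y1,x0:x1,::-1],None,fx=k,fy=k,interpolation=cv2.INTER_CUBIC))
E
python3 - <<'E'
from h import *
t=r.capture("top"); s=r.capture("scene")
crop(t,225,190,415,280,4,"t1.png"); crop(s,200,175,425,320,3.5,"s1.png"); crop(t,130,180,210,315,4,"t2.png")
z={"tray":4,"winder":30}
for n in ["winder","tray","copper_mid","silver_mid","green_mid","red_mid","head1_switch","head2_switch","head3_switch","head4_switch","main_switch","garnet_mid","fluorite_cubes_mid","barite_rose_small_mid"]:
    for nm,c in (("top",t),("scene",s)):
        l=r.spot_in(c,n)
        print(n,nm,[(np.round(d["uv"]).tolist(),round(d["p"],2),at(c,d["uv"],z.get(n,55 if 'switch' in n else 70 if n[:3] in("cop","sil","gre","red") else 18)).round().tolist()) for d in l[:4]])
E
```

```text
winder top [([321.0, 242.0], 0.79, [528.0, -95.0])]
winder scene [([314.0, 254.0], 0.89, [510.0, -142.0])]
tray top [([166.0, 249.0], 0.71, [520.0, 308.0])]
tray scene [([178.0, 193.0], 0.58, [493.0, 290.0])]
copper_mid top [([370.0, 219.0], 0.66, [580.0, -217.0])]
copper_mid scene [([369.0, 243.0], 0.66, [569.0, -230.0]), ([336.0, 226.0], 0.48, [572.0, -148.0]), ([458.0, 330.0], 0.25, [479.0, -467.0])]
silver_mid top [([332.0, 213.0], 0.7, [596.0, -123.0]), ([316.0, 237.0], 0.49, [537.0, -83.0])]
silver_mid scene [([335.0, 226.0], 0.63, [571.0, -146.0])]
green_mid top [([318.0, 237.0], 0.53, [538.0, -86.0])]
green_mid scene [([337.0, 230.0], 0.63, [562.0, -157.0]), ([315.0, 253.0], 0.53, [476.0, -174.0])]
red_mid top [([265.0, 220.0], 0.58, [582.0, 43.0])]
red_mid scene [([279.0, 196.0], 0.72, [575.0, 19.0])]
head1_switch top []
head1_switch scene [([246.0, 217.0], 0.63, [483.0, 27.0])]
head2_switch top []
head2_switch scene [([286.0, 329.0], 0.56, [311.0, -259.0]), ([273.0, 234.0], 0.54, [479.0, -59.0]), ([335.0, 225.0], 0.26, [590.0, -129.0])]
head3_switch top [([320.0, 240.0], 0.29, [532.0, -91.0])]
head3_switch scene []
head4_switch top [([317.0, 240.0], 0.47, [532.0, -86.0])]
head4_switch scene [([310.0, 252.0], 0.6, [486.0, -154.0]), ([339.0, 266.0], 0.46, [490.0, -221.0])]
main_switch top []
main_switch scene [([363.0, 283.0], 0.52, [483.0, -283.0])]
garnet_mid top [([459.0, 238.0], 0.72, [531.0, -447.0])]
garnet_mid scene [([458.0, 330.0], 0.56, [532.0, -449.0])]
fluorite_cubes_mid top [([374.0, 314.0], 0.46, [344.0, -225.0])]
fluorite_cubes_mid scene [([339.0, 266.0], 0.72, [527.0, -194.0])]
barite_rose_small_mid top [([268.0, 163.0], 0.96, [736.0, 38.0])]
barite_rose_small_mid scene [([324.0, 191.0], 0.77, [729.0, 17.0])]
```

View pics/t1.png

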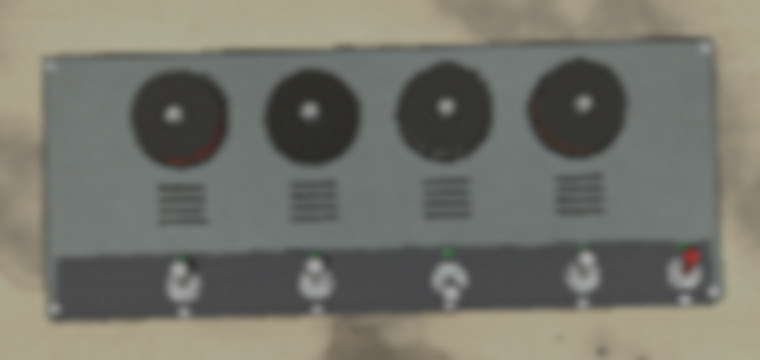

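View pics/s1.png

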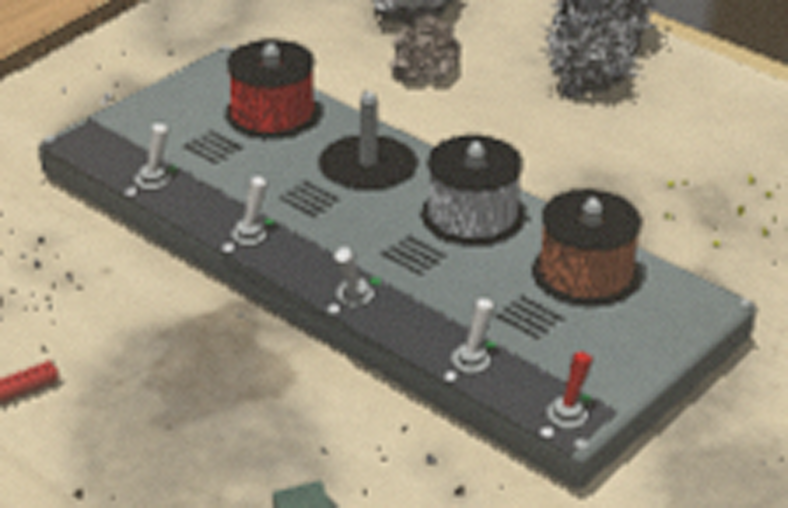

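View pics/t2.png

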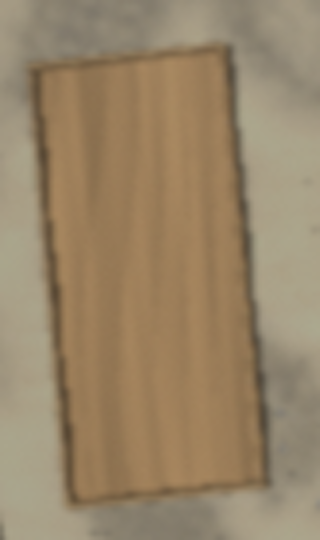

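```bash
cat >> h.py <<'E'
def W(p,pose):
    x,y,a=pose; c,s=np.cos(a),np.sin(a); return np.array([x+c*p[0]-s*p[1],y+s*p[0]+c*p[1],p[2]])
E
python3 - <<'E'
from h import *
from scipy.optimize import least_squares
t=r.capture("top"); s=r.capture("scene")
ys=[126,42,-42,-126]
ot=[]
for y,p in zip(ys,[(173,114),(310,110),(446,106),(583,103)]): ot.append(((40,y,81),np.array(p)/4+[225,190]-.4))
for q,p in zip([(85,215,30),(85,-215,30),(-85,215,30),(-85,-215,30)],[(43,58),(712,38),(48,320),(722,300)]): ot.append((q,np.array(p)/4+[225,190]-.4))
os_=[]
for y,p in zip(ys,[(270,46),(369,97),(475,147),(592,203)]): os_.append(((40,y,80),np.array(p)/3.5+[200,175]-.4))
for L in (([(t,ot)]),([(s,os_)]),([(t,ot),(s,os_)])):
    f=lambda v: np.concatenate([(proj(c,W(q,v))-p) for c,o in L for q,p in o])
    m=least_squares(f,[540,-90,0]); print(m.x, m.fun.round(1).tolist())
v=m.x
for n,y in zip(["h1","h2","h3","h4","main"],ys+[-190]): print(n,W((-65,y,0),v).round(1), W((40,y,0),v).round(1))
# tray
cs=[at(t,np.array(p)/4+[130,180]-.4,16) for p in [(32,66),(228,46),(266,484),(70,503)]]
print(np.round(cs,1), np.mean(cs,0)); d=(cs[0]+cs[1]-cs[2]-cs[3])/2; print(np.hypot(*d),np.arctan2(d[1],d[0]))
print(np.hypot(*(cs[0]-cs[1])))
E
```

```text
[ 5.47289676e+02 -9.15845155e+01  9.19701956e-03] [-0.0, -0.0, -0.1, -0.0, 0.1, -0.0, 0.2, -0.3, -0.8, -0.5, 0.6, -0.6, -0.8, 0.6, 0.7, 0.8]
[ 5.44531089e+02 -9.19104304e+01  2.72709148e-03] [0.1, 0.4, -0.2, -0.6, 0.1, -0.0, 0.1, 0.2]
[ 5.46593521e+02 -9.14277289e+01  8.53507282e-03] [-0.1, 0.2, -0.1, 0.2, 0.1, 0.2, 0.1, -0.0, -0.8, -0.3, 0.6, -0.3, -0.9, 0.8, 0.7, 1.2, 0.3, 0.0, 0.1, -1.0, 0.5, -0.6, 0.6, -0.5]
h1 [480.5  34.    0. ] [585.5  34.9   0. ]
h2 [481.2 -50.    0. ] [586.2 -49.1   0. ]
h3 [ 482. -134.    0.] [ 587.  -133.1    0. ]
h4 [ 482.7 -218.     0. ] [ 587.7 -217.1    0. ]
main [ 483.2 -282.     0. ] [ 588.2 -281.1    0. ]
[[657.1 378. ]
 [667.4 250.4]
 [385.  227.2]
 [375.1 353. ]] [521.1399227  302.14676354]
283.2022796872111 0.0854409946569939
127.98326514073389
```

```bash
cat >> h.py <<'E'
def plan(target,yaw=None,n=8):
    """target world xyz, yaw = direction (deg, from world x CCW) of tool y; rows to get there"""
    o=r.observe(); p=np.array(o["position"]); M=R.from_rotvec(o["tcp_rot"]).as_matrix()
    y=M[:,1]; a=np.degrees(np.arctan2(y[1],y[0])); d=0 if yaw is None else (yaw-a+90)%180-90
    print("t",round(o["clock"],2),"pos",p.round(1),"ydir",round(a,2),"zax",M[:,2].round(3),"F",np.round(o["force"],1),"w",round(o["grip_width"],1),"q6",round(o["qpos"][5],2))
    D=(np.array(target,float)-p)/n; roll=-d/n/6
    for i in range(n):
        A=M@R.from_euler("z",np.radians(6*roll*i)).as_matrix()
        print(i,(A.T@D/50).round(3).tolist(),round(roll,3))
E
python3 - <<'E'
from h import *
plan((420,300,220),90.5)
E
```

```text
t 1.75 pos [179.9 493.2 250.3] ydir 69.96 zax [ 0.  0. -1.] F [-0.   0.   0.9] w 85.3 q6 -0.15
0 [-0.729, -0.248, 0.076] -0.428
1 [-0.718, -0.281, 0.076] -0.428
2 [-0.704, -0.312, 0.076] -0.428
3 [-0.69, -0.344, 0.076] -0.428
4 [-0.674, -0.374, 0.076] -0.428
5 [-0.656, -0.404, 0.076] -0.428
6 [-0.637, -0.433, 0.076] -0.428
7 [-0.617, -0.461, 0.076] -0.428
```

Request:
{"fn": "step_arm", "kwargs": {"motion": [[[-0.73, -0.25, 0.08], -0.43, 0], [[-0.72, -0.28, 0.08], -0.43, 0], [[-0.7, -0.31, 0.08], -0.43, 0], [[-0.69, -0.34, 0.08], -0.43, 0], [[-0.67, -0.37, 0.08], -0.43, 0], [[-0.66, -0.4, 0.08], -0.43, 0], [[-0.64, -0.43, 0.08], -0.43, 0], [[-0.62, -0.46, 0.08], -0.43, 0]], "newtons": 40}}

```text
clock: 2.75
position: [427.5, 298.9, 218.1]
tcp_rot: [-0.044, 3.139, 0.004]
force: [0.6, 0.5, -0.4]
grip_width: 0.0
```

Run:
```python
from h import *
plan((519,34,120),90.5)
```

```text
t 2.75 pos [427.5 298.9 218.1] ydir 91.59 zax [ 0.002  0.003 -1.   ] F [ 0.6  0.5 -0.4] w 0.0 q6 -1.14
0 [-0.21, -0.669, 0.244] 0.023
1 [-0.211, -0.669, 0.244] 0.023
2 [-0.213, -0.668, 0.244] 0.023
3 [-0.215, -0.668, 0.244] 0.023
4 [-0.216, -0.667, 0.244] 0.023
5 [-0.218, -0.667, 0.244] 0.023
6 [-0.219, -0.666, 0.244] 0.023
7 [-0.221, -0.665, 0.244] 0.023
```

Request:
{"fn": "step_arm", "kwargs": {"motion": [[[-0.22, -0.67, 0.2], 0.02, 0], [[-0.22, -0.67, 0.2], 0.02, 0], [[-0.22, -0.67, 0.2], 0.02, 0], [[-0.22, -0.67, 0.2], 0.02, 0], [[-0.22, -0.67, 0.2], 0.02, 0], [[-0.22, -0.67, 0.25], 0.02, 0], [[-0.22, -0.67, 0.25], 0.02, 0], [[-0.22, -0.65, 0.25], 0.02, 0]]}}

```text
clock: 3.75
position: [526.6, 25.4, 128.4]
tcp_rot: [-0.017, 3.135, 0.006]
force: [-0.4, -0.5, -0.7]
grip_width: 0.2
```

Run:
```python
from h import *
plan((520,34,90),90.5)
s=r.capture("scene"); crop(s,190,120,430,300,3.3,"s2.png")
t=r.capture("wrist"); crop(t,0,0,640,480,1.2,"w2.png")
```

```text
t 3.75 pos [526.6  25.4 128.4] ydir 90.61 zax [ 0.007  0.004 -1.   ] F [-0.4 -0.5 -0.7] w 0.2 q6 -1.68
0 [0.017, 0.021, 0.096] 0.002
1 [0.017, 0.021, 0.096] 0.002
2 [0.017, 0.021, 0.096] 0.002
3 [0.017, 0.021, 0.096] 0.002
4 [0.017, 0.021, 0.096] 0.002
5 [0.017, 0.021, 0.096] 0.002
6 [0.017, 0.021, 0.096] 0.002
7 [0.017, 0.021, 0.096] 0.002
```

View pics/s2.png

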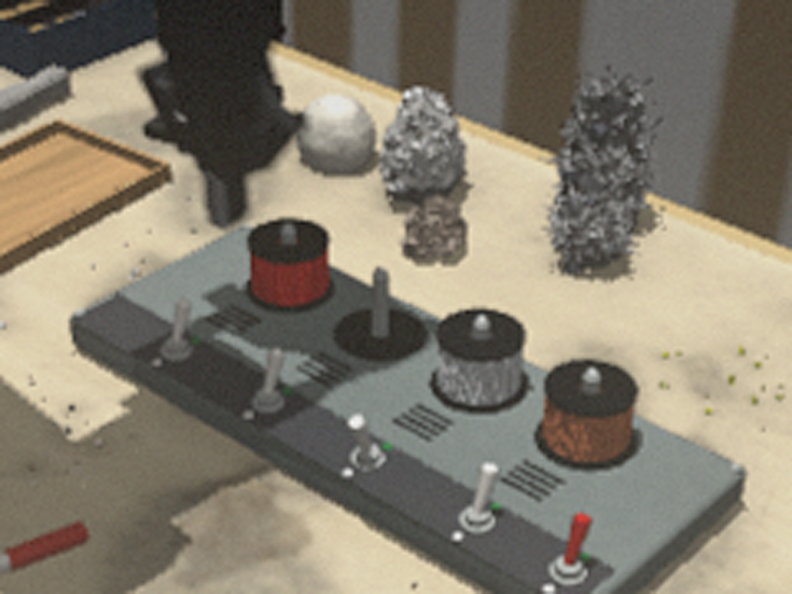

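View pics/w2.png

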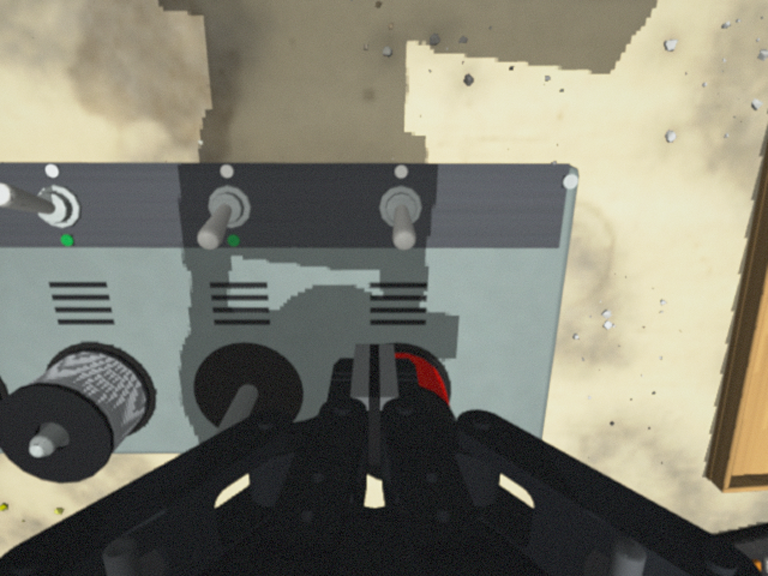

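Run:
```python
from h import *
s=r.capture("scene"); w=r.capture("wrist")
for z in (90,100,110,120): print(z,(proj(s,(526.6,25.4,z))-[190,120])*3.3, proj(w,(526.6,25.4,z))*1.2)
for p in [(401,203),(229,205),(62,206)]: print(at(w,np.array(p)/1.2,34))
for p in [(38,446),]: print(at(w,np.array(p)/1.2,81))
```

```text
90 [232.57575051 249.11207464] [373.32193636 349.13604375]
100 [231.87588823 235.74917496] [373.37923311 360.89681492]
110 [231.1682283  222.23739002] [373.44343512 374.07496269]
120 [230.45263968 208.57421761] [373.51587072 388.94314468]
[475.48432406  38.65364887]
[477.07570907 -45.31588618]
[ 478.16293582 -126.76020872]
[ 580.78407646 -127.39758453]
```

Run:
```python
from h import *
plan((520,34,90),90.5,2)
w=r.capture("wrist"); t=r.capture("top"); s=r.capture("scene")
crop(w,0,0,640,480,1.25,"w3.png"); crop(t,225,190,415,280,4,"t3.png"); crop(s,190,120,430,300,3.3,"s3.png")
np.set_printoptions(suppress=True,precision=4); print(w["cam_to_world"])
```

```text
t 3.95 pos [526.   26.3 128.5] ydir 90.53 zax [ 0.006  0.004 -1.   ] F [-1.3  0.  -0.4] w 0.5 q6 -1.68
0 [0.062, 0.076, 0.385] 0.003
1 [0.062, 0.076, 0.385] 0.003
[[ -0.0091   0.9527   0.3036 447.1013]
 [  1.       0.0076   0.0062  25.3382]
 [  0.0036   0.3037  -0.9528 251.1316]
 [  0.       0.       0.       1.    ]]
```

View pics/w3.png

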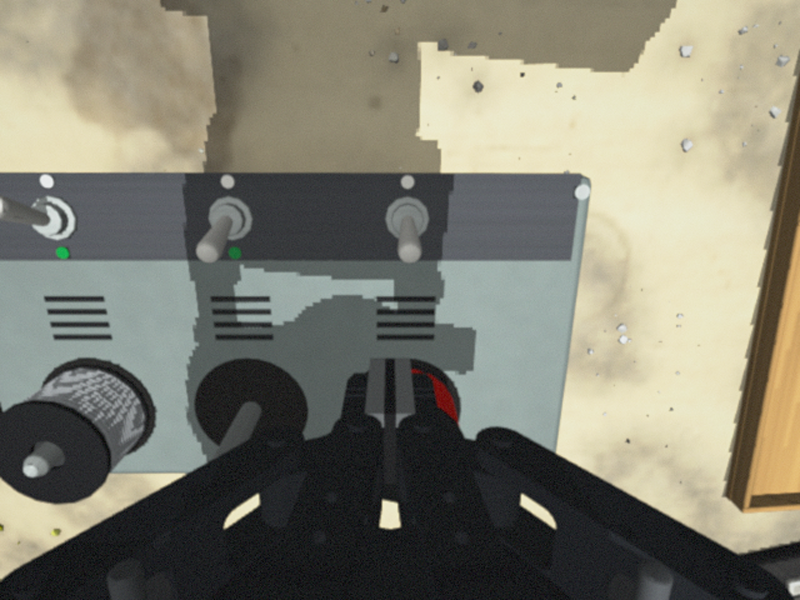

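View pics/t3.png

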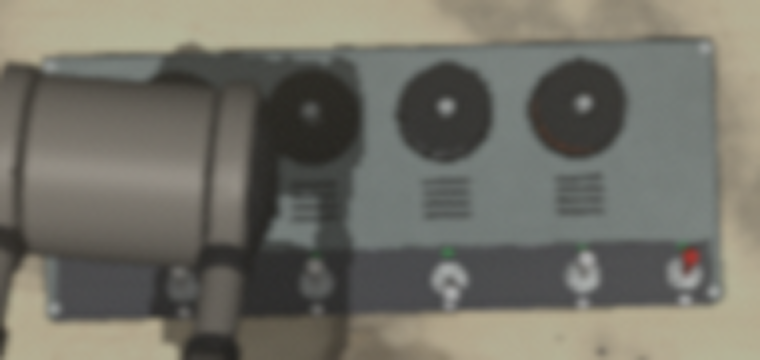

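Run:
```python
from h import *
from scipy.optimize import least_squares
t=r.capture("top"); s=r.capture("scene"); w=r.capture("wrist")
print(r.observe()["position"])
ys=[126,42,-42,-126]
k=1.25
ow=[((-65,126,33),(407,217)),((-65,42,33),(230,218)),((-65,-42,33),(55,219)),((40,-42,80),(36,465)),((-85,215,30),(584,176))]
ow=[(q,np.array(p)/k-.4) for q,p in ow]
ot=[]
for y,p in zip(ys,[(173,114),(310,110),(446,106),(583,103)]): ot.append(((40,y,81),np.array(p)/4+[225,190]-.4))
for q,p in zip([(85,215,30),(85,-215,30),(-85,215,30),(-85,-215,30)],[(43,58),(712,38),(48,320),(722,300)]): ot.append((q,np.array(p)/4+[225,190]-.4))
os_=[]
for y,p in zip(ys,[(270,46),(369,97),(475,147),(592,203)]): os_.append(((40,y,80),np.array(p)/3.5+[200,175]-.4))
for L in ([(w,ow)],[(w,ow),(t,ot),(s,os_)]):
    f=lambda v: np.concatenate([(proj(c,W(q,v))-p) for c,o in L for q,p in o])
    m=least_squares(f,[540,-90,0]); print(m.x, m.fun.round(1).tolist())
# fingertip
print([proj(w,(526,26.3,z))*k for z in (128,110,100)])
```

```text
[526.06387368  27.42107873 129.0838276 ]
[ 5.45465682e+02 -9.01843856e+01  1.39476878e-02] [-1.1, 0.8, -1.1, 0.4, -3.0, -0.1, -4.0, 4.3, 9.4, -1.8]
[ 5.45567526e+02 -9.04086693e+01  1.27968292e-02] [-1.4, 1.2, -1.3, 0.6, -3.2, 0.0, -4.5, 4.4, 9.1, -1.1, -0.5, 0.9, -0.6, 0.7, -0.4, 0.6, -0.3, 0.2, -1.4, 0.5, 0.0, -0.2, -1.1, 1.6, 0.4, 1.2, -0.6, 0.1, -0.7, -1.0, -0.2, -0.7, -0.0, -0.7]
[array([384.87895896, 415.54864169]), array([385.20294109, 386.61926928]), array([385.35445768, 373.08988155])]
```

Run:
```python
from h import *
from scipy.optimize import least_squares
w=r.capture("wrist")
print(r.observe()["position"])
k=1.25
ow=[((-65,126,33),(407,217)),((-65,42,33),(230,218)),((-65,-42,33),(55,219)),((40,-42,80),(36,465)),((-85,215,30),(591,176))]
ow=[(q,np.array(p)/k-.4) for q,p in ow]
for L in (ow,ow[:4]):
    f=lambda v: np.concatenate([(proj(w,W(q,v))-p) for q,p in L])
    m=least_squares(f,[540,-90,0]); print(m.x, m.fun.round(1).tolist())
f=lambda v: np.concatenate([(proj(w,W(q,v[:3]))-p-v[3:]) for q,p in ow])
m=least_squares(f,[540,-90,0,0,0]); print(m.x, m.fun.round(1).tolist())
f=lambda v: np.concatenate([(proj(w,W(q*np.array([1,1,1])+[0,0,v[3]],v[:3]))-p) for q,p in ow])
m=least_squares(f,[540,-90,0,0]); print(m.x, m.fun.round(1).tolist())
```

```text
[526.10632969  27.29659109 129.05807586]
[ 5.45195200e+02 -8.96631437e+01  1.20946708e-02] [0.1, 0.8, 0.1, 0.1, -1.9, -0.7, -3.2, 3.8, 5.1, -1.6]
[ 5.44780355e+02 -8.87651718e+01  1.53633671e-02] [1.3, -0.6, 1.1, -0.9, -0.9, -1.1, -1.5, 3.4]
[ 5.57314474e+02 -8.94390187e+01  1.04199113e-02  2.01306726e+00
  2.05379204e+01] [-1.8, 0.7, 0.5, -0.2, 0.9, -1.1, -0.2, 1.0, 0.6, -0.5]
[ 5.45731521e+02 -9.06889756e+01  1.13670405e-02 -3.57984994e+00] [-1.7, 0.9, 0.5, 0.1, 0.8, -0.7, -0.2, 0.3, 0.7, -0.7]
```

Run:
```python
from h import *
plan((518,34,72),90.5,6)
```

```text
t 4.3 pos [526.1  27.3 129.1] ydir 90.69 zax [ 0.007  0.004 -1.   ] F [0.9 0.7 0.2] w 0.2 q6 -1.68
0 [0.028, 0.022, 0.19] 0.005
1 [0.028, 0.022, 0.19] 0.005
2 [0.028, 0.022, 0.19] 0.005
3 [0.028, 0.022, 0.19] 0.005
4 [0.028, 0.022, 0.19] 0.005
5 [0.028, 0.022, 0.19] 0.005
```

Request:
{"fn": "step_arm", "kwargs": {"motion": [[[0.03, 0.03, 0.18], 0, 0], [[0.03, 0.02, 0.18], 0, 0], [[0.03, 0.02, 0.18], 0, 0], [[0.03, 0.02, 0.18], 0, 0], [[0.03, 0.02, 0.18], 0, 0], [[0.03, 0.02, 0.18], 0, 0], [[0, 0, 0], 0, 0], [[0, 0, 0], 0, 0]]}}

```text
clock: 5.3
position: [516.1, 35.0, 70.5]
tcp_rot: [-0.02, 3.136, 0.006]
force: [0.1, -0.5, 1.1]
grip_width: 0.2
```

Run:
```python
from h import *
plan((489,34,72),90.5,7)
w=r.capture("wrist"); s=r.capture("scene")
crop(w,0,0,640,480,1.0,"w4.png"); crop(s,190,120,430,300,3.3,"s4.png")
```

```text
t 5.3 pos [516.1  35.   70.5] ydir 90.74 zax [ 0.005  0.004 -1.   ] F [ 0.1 -0.5  1.1] w 0.2 q6 -1.67
0 [0.077, -0.002, -0.005] 0.006
1 [0.077, -0.002, -0.005] 0.006
2 [0.077, -0.002, -0.005] 0.006
3 [0.077, -0.002, -0.005] 0.006
4 [0.077, -0.002, -0.005] 0.006
5 [0.077, -0.002, -0.005] 0.006
6 [0.077, -0.002, -0.005] 0.006
```

View pics/w4.png

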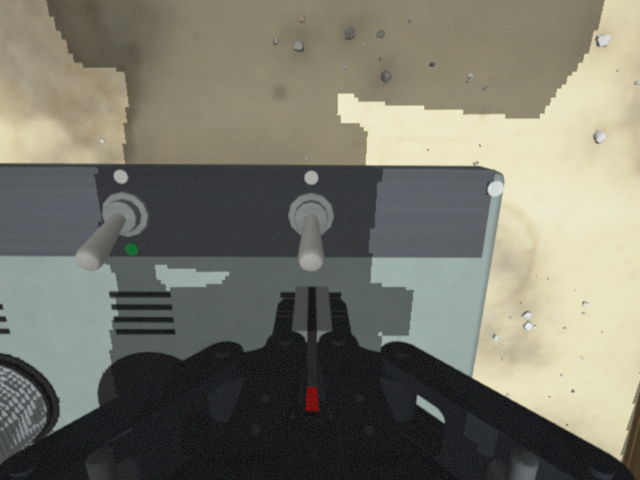

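View pics/s4.png

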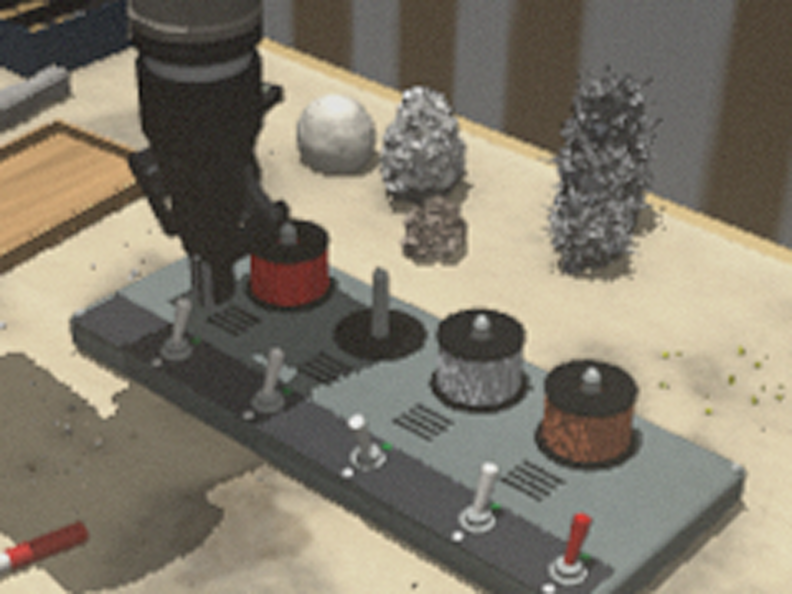

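Request:
{"fn": "step_arm", "kwargs": {"motion": [[[0.08, 0, 0], 0, 0], [[0.08, 0, 0], 0, 0], [[0.08, 0, 0], 0, 0], [[0.08, 0, 0], 0, 0], [[0.08, 0, 0], 0, 0], [[0.06, 0, 0], 0, 0], [[0.06, 0, 0], 0, 0], [[0, 0, 0], 0, 0]]}}

```text
clock: 6.4
position: [489.6, 34.5, 71.6]
tcp_rot: [-0.02, 3.132, 0.006]
force: [2.8, 0.4, -0.7]
grip_width: -0.2
```

Run:
```python
from h import *
plan((489,34,72),90.5,7)
w=r.capture("wrist"); s=r.capture("scene")
crop(w,0,0,640,480,1.0,"w5.png"); crop(s,190,120,430,300,3.3,"s5.png")
```

```text
t 6.4 pos [489.6  34.5  71.6] ydir 90.72 zax [ 0.01   0.004 -1.   ] F [ 2.8  0.4 -0.7] w -0.2 q6 -1.68
0 [0.002, -0.001, -0.001] 0.005
1 [0.002, -0.001, -0.001] 0.005
2 [0.002, -0.001, -0.001] 0.005
3 [0.002, -0.001, -0.001] 0.005
4 [0.002, -0.001, -0.001] 0.005
5 [0.002, -0.001, -0.001] 0.005
6 [0.002, -0.001, -0.001] 0.005
```

View pics/w5.png

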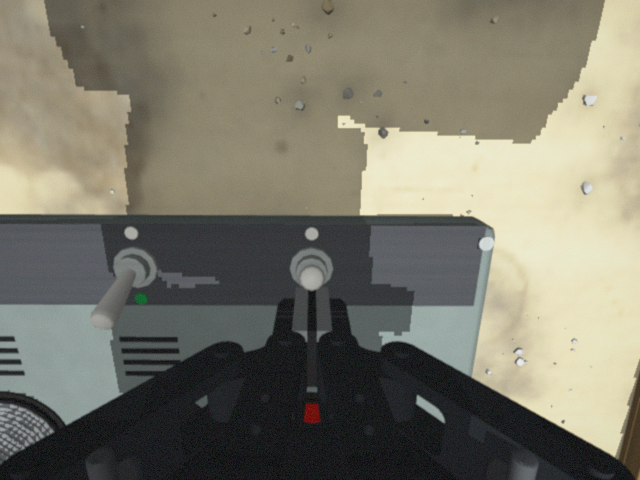

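View pics/s5.png

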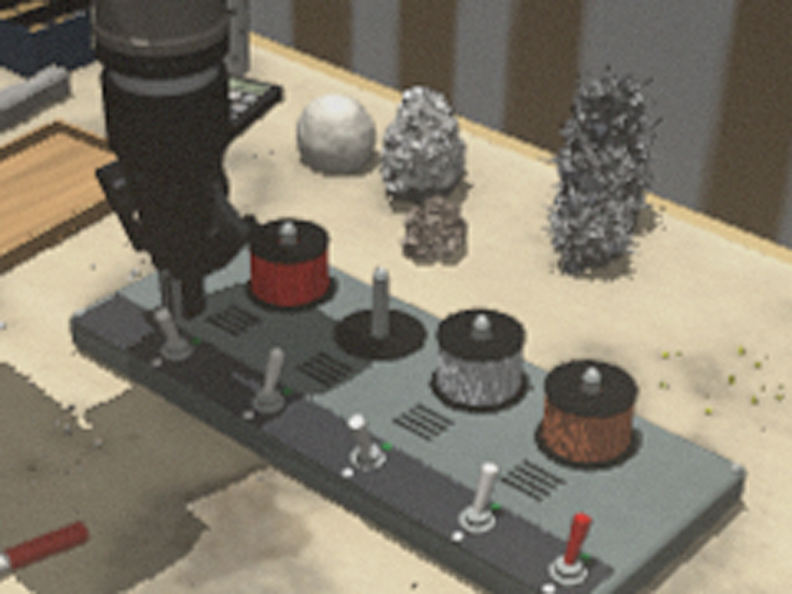

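Request:
{"fn": "step_arm", "kwargs": {"motion": [[[0.05, 0, 0], 0, 0], [[0.05, 0, 0], 0, 0], [[0.04, 0, 0], 0, 0], [[0, 0, 0], 0, 0], [[-0.15, 0, 0], 0, 0], [[-0.15, 0, 0], 0, 0], [[-0.1, 0, -0.2], 0, 0], [[0, 0, -0.2], 0, 0]]}}

```text
clock: 7.5
position: [508.3, 34.5, 93.3]
tcp_rot: [-0.019, 3.122, 0.005]
force: [-0.2, 0.2, 0.4]
grip_width: 0.1
```

Run:
```python
from h import *
plan((518,-50,110),90.5,7)
s=r.capture("scene")
crop(s,190,120,430,300,3.3,"s6.png")
```

```text
t 7.5 pos [508.3  34.5  93.3] ydir 90.69 zax [ 0.019  0.004 -1.   ] F [-0.2  0.2  0.4] w 0.1 q6 -1.67
0 [-0.026, -0.241, -0.048] 0.005
1 [-0.026, -0.241, -0.048] 0.005
2 [-0.026, -0.241, -0.048] 0.005
3 [-0.026, -0.241, -0.048] 0.005
4 [-0.026, -0.241, -0.048] 0.005
5 [-0.026, -0.241, -0.048] 0.005
6 [-0.026, -0.241, -0.048] 0.005
```

View pics/s6.png

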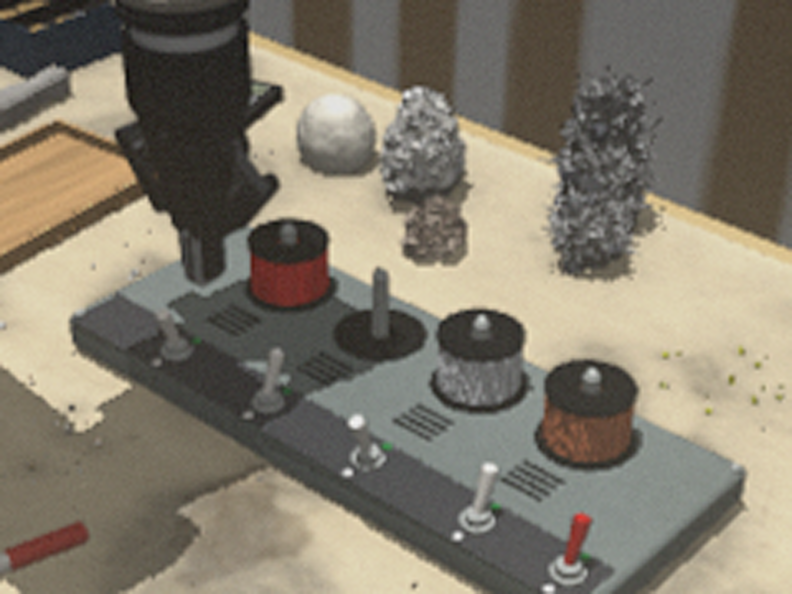

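Request:
{"fn": "step_arm", "kwargs": {"motion": [[[-0.04, -0.24, -0.05], 0, 0], [[-0.04, -0.24, -0.05], 0, 0], [[-0.04, -0.24, 0], 0, 0], [[-0.04, -0.24, 0], 0, 0], [[-0.03, -0.24, 0], 0, 0], [[-0.03, -0.24, 0], 0, 0], [[-0.03, -0.22, 0.1], 0, 0], [[0, 0, 0.15], 0, 0]]}}

```text
clock: 8.55
position: [523.1, -55.5, 87.3]
tcp_rot: [-0.017, 3.12, 0.004]
force: [0.5, 0.6, 0.2]
grip_width: 0.1
```

Run:
```python
from h import *
plan((518,-50,71),90.5,4)
```

```text
t 8.55 pos [523.1 -55.5  87.3] ydir 90.61 zax [ 0.022  0.003 -1.   ] F [0.5 0.6 0.2] w 0.1 q6 -1.84
0 [0.027, 0.028, 0.081] 0.005
1 [0.027, 0.028, 0.081] 0.005
2 [0.027, 0.028, 0.081] 0.005
3 [0.027, 0.028, 0.081] 0.005
```

Request:
{"fn": "step_arm", "kwargs": {"motion": [[[0.02, 0.03, 0.09], 0, 0], [[0.02, 0.03, 0.09], 0, 0], [[0.02, 0.03, 0.09], 0, 0], [[0.02, 0.02, 0.05], 0, 0], [[0, 0, 0], 0, 0], [[0.08, 0, 0], 0, 0], [[0.08, 0, 0], 0, 0], [[0.08, 0, 0], 0, 0]]}}

```text
clock: 9.55
position: [505.7, -48.3, 69.0]
tcp_rot: [-0.019, 3.121, 0.005]
force: [3.2, 0.4, 0.2]
grip_width: -0.2
```

Run:
```python
from h import *
plan((482,-50,71),90.5,5)
```

```text
t 9.55 pos [505.7 -48.3  69. ] ydir 90.71 zax [ 0.02   0.004 -1.   ] F [3.2 0.4 0.2] w -0.2 q6 -1.84
0 [0.095, -0.006, -0.01] 0.007
1 [0.095, -0.006, -0.01] 0.007
2 [0.095, -0.006, -0.01] 0.007
3 [0.095, -0.006, -0.01] 0.007
4 [0.095, -0.006, -0.01] 0.007
```

Request:
{"fn": "step_arm", "kwargs": {"motion": [[[0.1, 0, 0], 0, 0], [[0.1, 0, 0], 0, 0], [[0.1, 0, 0], 0, 0], [[0.1, 0, 0], 0, 0], [[0.05, 0, 0], 0, 0], [[0, 0, 0], 0, 0], [[-0.2, 0, 0], 0, 0], [[-0.2, 0, -0.2], 0, 0]]}}

```text
clock: 10.55
position: [508.6, -48.9, 80.9]
tcp_rot: [-0.015, 3.105, 0.003]
force: [0.1, 0.4, -0.7]
grip_width: 0.2
```

Run:
```python
from h import *
plan((519,-218,98),90.5,8)
s=r.capture("scene")
crop(s,190,120,430,300,3.3,"s7.png")
```

```text
t 10.55 pos [508.6 -48.9  80.9] ydir 90.57 zax [ 0.037  0.002 -0.999] F [ 0.1  0.4 -0.7] w 0.2 q6 -1.84
0 [-0.023, -0.423, -0.043] 0.001
1 [-0.023, -0.423, -0.043] 0.001
2 [-0.023, -0.423, -0.043] 0.001
3 [-0.023, -0.423, -0.043] 0.001
4 [-0.024, -0.423, -0.043] 0.001
5 [-0.024, -0.423, -0.043] 0.001
6 [-0.024, -0.423, -0.043] 0.001
7 [-0.024, -0.423, -0.043] 0.001
```

View pics/s7.png

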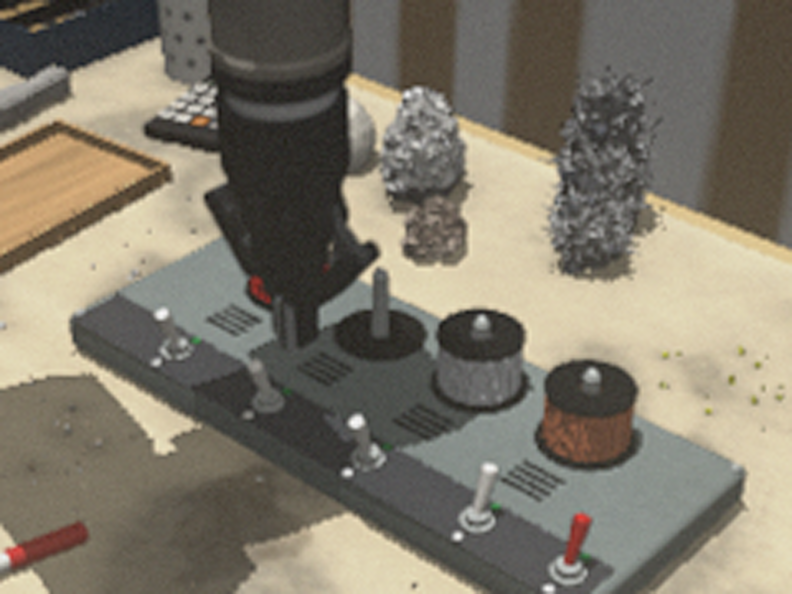

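Request:
{"fn": "step_arm", "kwargs": {"motion": [[[0, -0.3, -0.2], 0, 0], [[-0.02, -0.42, -0.1], 0, 0], [[-0.02, -0.46, 0], 0, 0], [[-0.02, -0.46, 0], 0, 0], [[-0.02, -0.46, 0], 0, 0], [[-0.02, -0.46, 0], 0, 0], [[-0.02, -0.4, 0], 0, 0], [[-0.02, -0.25, 0], 0, 0]]}}

```text
clock: 11.6
position: [516.2, -220.1, 99.8]
tcp_rot: [-0.016, 3.104, 0.001]
force: [-0.3, -0.1, -0.0]
grip_width: 0.4
```

Run:
```python
from h import *
plan((519,-217.5,72),90.5,5)
```

```text
t 11.6 pos [ 516.2 -220.1   99.8] ydir 90.58 zax [ 0.038  0.001 -0.999] F [-0.3 -0.1 -0. ] w 0.4 q6 -2.15
0 [-0.007, 0.01, 0.112] 0.003
1 [-0.007, 0.01, 0.112] 0.003
2 [-0.007, 0.01, 0.112] 0.003
3 [-0.007, 0.01, 0.112] 0.003
4 [-0.007, 0.01, 0.112] 0.003
```

Request:
{"fn": "step_arm", "kwargs": {"motion": [[[-0.01, 0.01, 0.1], 0, 0], [[-0.01, 0.01, 0.12], 0, 0], [[0, 0.01, 0.12], 0, 0], [[0, 0.01, 0.12], 0, 0], [[0, 0.01, 0.08], 0, 0], [[0, 0, 0], 0, 0], [[0.05, 0, 0], 0, 0], [[0.08, 0, 0], 0, 0]]}}

```text
clock: 12.6
position: [511.2, -215.6, 70.1]
tcp_rot: [-0.019, 3.106, 0.003]
force: [0.1, 0.0, 0.7]
grip_width: -0.1
```

Run:
```python
from h import *
plan((482,-217.5,72),90.5,5)
w=r.capture("wrist")
crop(w,0,0,640,480,1.0,"w8.png")
```

```text
t 12.6 pos [ 511.2 -215.6   70.1] ydir 90.69 zax [ 0.036  0.002 -0.999] F [0.1 0.  0.7] w -0.1 q6 -2.15
0 [0.116, -0.006, -0.012] 0.006
1 [0.116, -0.006, -0.012] 0.006
2 [0.116, -0.006, -0.012] 0.006
3 [0.116, -0.006, -0.012] 0.006
4 [0.116, -0.006, -0.012] 0.006
```

View pics/w8.png

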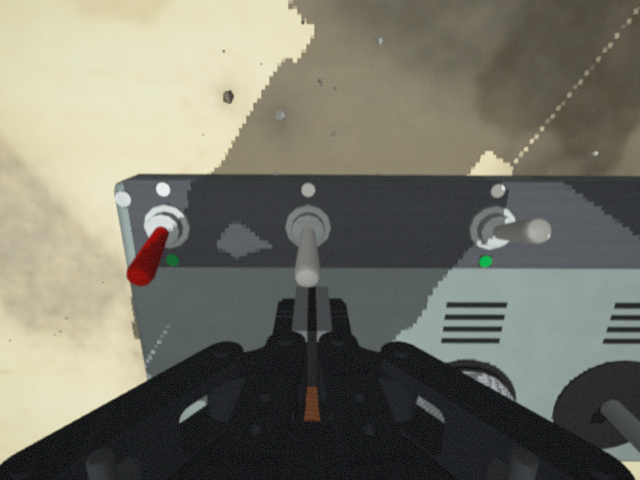

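Request:
{"fn": "step_arm", "kwargs": {"motion": [[[0.1, -0.01, 0], 0, 0], [[0.1, -0.01, 0], 0, 0], [[0.1, -0.01, 0], 0, 0], [[0.1, 0, 0], 0, 0], [[0.1, 0, 0], 0, 0], [[0.07, 0, 0], 0, 0], [[0, 0, 0], 0, 0], [[-0.05, 0, 0], 0, 0]]}}

```text
clock: 13.65
position: [492.8, -219.1, 72.1]
tcp_rot: [-0.012, 3.081, -0.007]
force: [-0.9, -0.1, 0.2]
grip_width: -0.0
```

Run:
```python
from h import *
plan((510,-217.5,110),90.5,8)
```

```text
t 13.65 pos [ 492.8 -219.1   72.1] ydir 90.43 zax [ 0.06  -0.004 -0.998] F [-0.9 -0.1  0.2] w -0.0 q6 -2.18
0 [-0.049, 0.003, -0.092] -0.001
1 [-0.049, 0.003, -0.092] -0.001
2 [-0.049, 0.003, -0.092] -0.001
3 [-0.049, 0.003, -0.092] -0.001
4 [-0.049, 0.003, -0.092] -0.001
5 [-0.049, 0.003, -0.092] -0.001
6 [-0.049, 0.003, -0.092] -0.001
7 [-0.049, 0.003, -0.092] -0.001
```

Request:
{"fn": "step_arm", "kwargs": {"motion": [[[-0.1, 0, -0.05], 0, 0], [[-0.15, 0, -0.15], 0, 0], [[-0.15, 0, -0.25], 0, 0], [[-0.15, 0, -0.3], 0, 0], [[-0.15, 0, -0.3], 0, 0.78], [[-0.15, 0, -0.3], 0, 0.78], [[-0.15, 0, -0.2], 0, 0.78], [[-0.1, 0, -0.1], 0, 0.78]]}}

```text
clock: 14.65
position: [545.4, -218.4, 162.5]
tcp_rot: [-0.011, 3.084, -0.007]
force: [0.6, -0.7, 0.1]
grip_width: 66.5
```

Run:
```python
from h import *
plan((587,-217,130),90.5,6)
s=r.capture("scene"); w=r.capture("wrist")
crop(w,0,0,640,480,1.0,"w9.png")
crop(s,190,120,430,300,3.3,"s9.png")
print(r.observe()["position"],r.observe()["grip_width"])
```

```text
t 14.65 pos [ 545.4 -218.4  162.5] ydir 90.41 zax [ 0.058 -0.004 -0.998] F [ 0.6 -0.7  0.1] w 66.5 q6 -2.12
0 [-0.132, 0.004, 0.116] -0.002
1 [-0.132, 0.004, 0.116] -0.002
2 [-0.132, 0.004, 0.116] -0.002
3 [-0.132, 0.004, 0.116] -0.002
4 [-0.132, 0.004, 0.116] -0.002
5 [-0.132, 0.004, 0.116] -0.002
[ 545.44105422 -218.49096523  162.25924964] 66.7506432387525
```

View pics/s9.png

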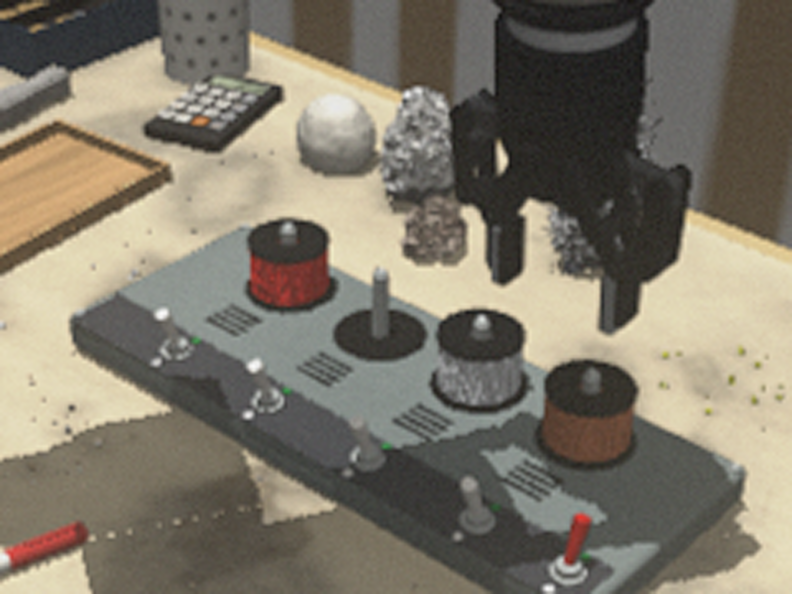

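View pics/w9.png

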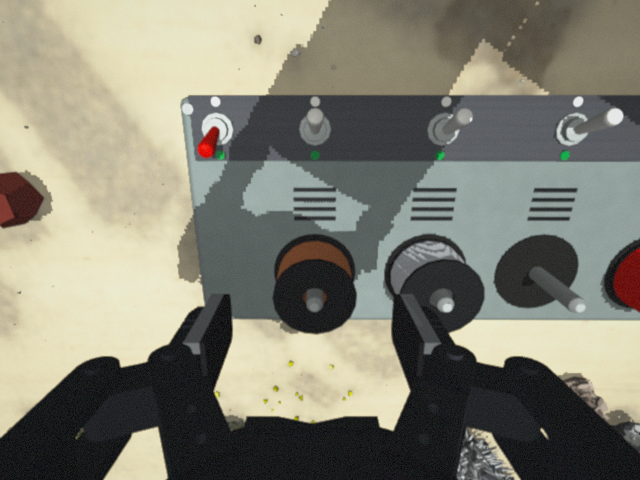

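Run:
```python
from h import *
w=r.capture("wrist")
for z in (77.4,81): print(at(w,(315,297),z),at(w,(444,304),z))
print(at(w,(315,128),31.5))
```

```text
[ 578.59729874 -216.30288967] [ 582.83750536 -134.28795478]
[ 576.49899886 -216.33813689] [ 580.66410568 -135.7757975 ]
[ 479.34845462 -217.18158919]
```

Run:
```python
from h import *
w=r.capture("wrist")
crop(w,260,220,500,350,3.3,"w10.png")
p=(546,-91,.01)
for q in [(40,-126,70),(40,-126,81),(40,-42,70),(40,-42,81)]: print(q,(proj(w,W(q,p))-[260,220]+.5)*3.3)
```

```text
(40, -126, 70) [179.89530113 279.94318069]
(40, -126, 81) [179.99916079 310.38768289]
(40, -42, 70) [602.01806726 279.89718104]
(40, -42, 81) [620.94535454 310.39689865]
```

View pics/w10.png

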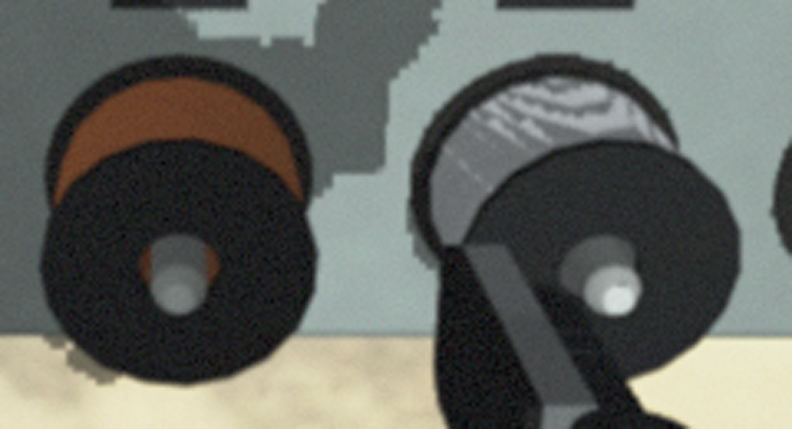

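Run:
```python
from h import *
plan((585,-216.7,95),90.5,7)
```

```text
t 14.85 pos [ 544.4 -218.2  161.2] ydir 90.42 zax [ 0.056 -0.003 -0.998] F [-0.6 -0.6 -0.2] w 66.7 q6 -2.12
0 [-0.105, 0.004, 0.195] -0.002
1 [-0.105, 0.004, 0.195] -0.002
2 [-0.105, 0.004, 0.195] -0.002
3 [-0.105, 0.004, 0.195] -0.002
4 [-0.105, 0.004, 0.195] -0.002
5 [-0.105, 0.004, 0.195] -0.002
6 [-0.105, 0.004, 0.195] -0.002
```

Request:
{"fn": "step_arm", "kwargs": {"motion": [[[-0.11, 0.01, 0.1], 0, 0.78], [[-0.11, 0.01, 0.2], 0, 0.78], [[-0.11, 0, 0.2], 0, 0.78], [[-0.11, 0, 0.2], 0, 0.78], [[-0.1, 0, 0.2], 0, 0.78], [[-0.1, 0, 0.2], 0, 0.78], [[-0.06, 0, 0.15], 0, 0.78], [[0, 0, 0], 0, 0.78]]}}

```text
clock: 15.85
position: [584.1, -216.4, 93.3]
tcp_rot: [-0.011, 3.09, -0.001]
force: [0.3, -0.3, 0.2]
grip_width: 66.2
```

Run:
```python
from h import *
plan((585,-216.7,52),90.5,6)
s=r.capture("scene"); w=r.capture("wrist")
crop(w,0,0,640,480,1.0,"w11.png")
crop(s,290,150,450,290,4,"s11.png")
```

```text
t 15.85 pos [ 584.1 -216.4   93.3] ydir 90.4 zax [ 0.052 -0.001 -0.999] F [ 0.3 -0.3  0.2] w 66.2 q6 -2.08
0 [0.004, -0.001, 0.138] -0.003
1 [0.004, -0.001, 0.138] -0.003
2 [0.004, -0.001, 0.138] -0.003
3 [0.004, -0.001, 0.138] -0.003
4 [0.004, -0.001, 0.138] -0.003
5 [0.004, -0.001, 0.138] -0.003
```

View pics/s11.png

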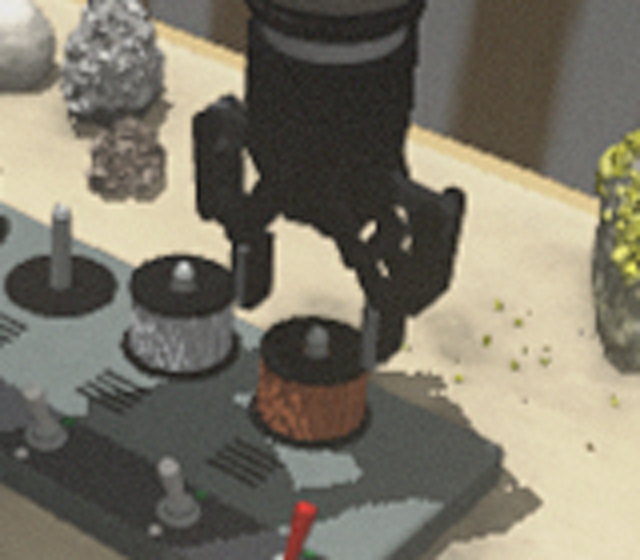

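View pics/w11.png

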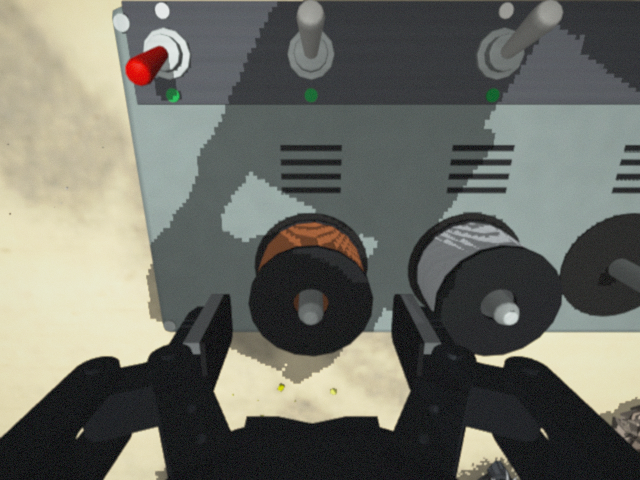

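Run:
```python
from h import *
w=r.capture("wrist"); o=r.observe(); M=R.from_rotvec(o["tcp_rot"]).as_matrix(); P=o["position"]
for q in [(0,0,0),(11,0,19),(0,0,19),(-11,0,19),(11,33,9),(11,33,13),(11,33,17),(0,0,23),(4,0,23)]: print(q,proj(w,P+M@np.array(q)))
s=r.capture("scene")
for q in [(11,33,9),(11,-33,9),(-11,33,9),(11,33,15),(11,-33,15)]: print(q,(proj(s,P+M@np.array(q))-[290,150])*4)
```

```text
(0, 0, 0) [310.82427301 334.77264754]
(11, 0, 19) [310.90468518 287.10501617]
(0, 0, 19) [310.92035312 310.32151486]
(-11, 0, 19) [310.93538728 332.59889826]
(11, 33, 9) [393.88769045 297.99132465]
(11, 33, 13) [391.79133862 293.47164462]
(11, 33, 17) [389.79922684 289.17670343]
(0, 0, 23) [310.93784917 305.86899921]
(4, 0, 23) [310.93248934 297.7025766 ]
(11, 33, 9) [246.21825657 305.59567987]
(11, -33, 9) [357.09869034 359.16409003]
(-11, 33, 9) [273.25144142 285.10556412]
(11, 33, 15) [245.87642346 315.31150634]
(11, -33, 15) [356.31103914 369.03856602]
```

Request:
{"fn": "step_arm", "kwargs": {"motion": [[[0.02, 0, 0.1], 0, 0.78], [[0.02, 0, 0.15], 0, 0.78], [[0.03, 0, 0.15], 0, 0.78], [[0.03, 0, 0.15], 0, 0.78], [[0.01, 0, 0.14], 0, 0.78], [[0.01, 0, 0.12], 0, 0.78], [[0, 0, 0.08], 0, 0.78], [[0, 0, 0], 0, 0.78]]}}

```text
clock: 17.05
position: [580.2, -216.9, 46.9]
tcp_rot: [-0.01, 3.088, -0.003]
force: [0.2, 0.7, -0.1]
grip_width: 66.5
```

Run:
```python
from h import *
plan((581,-216.7,47),90.5,6)
s=r.capture("scene"); w=r.capture("wrist")
crop(w,0,0,640,480,1.0,"w12.png")
crop(s,290,150,450,290,4,"s12.png")
```

```text
t 17.05 pos [ 580.2 -216.9   46.9] ydir 90.37 zax [ 0.053 -0.002 -0.999] F [ 0.2  0.7 -0.1] w 66.5 q6 -2.09
0 [-0.003, 0.001, -0.0] -0.004
1 [-0.003, 0.001, -0.0] -0.004
2 [-0.003, 0.001, -0.0] -0.004
3 [-0.003, 0.001, -0.0] -0.004
4 [-0.003, 0.001, -0.0] -0.004
5 [-0.003, 0.001, -0.0] -0.004
```

View pics/s12.png

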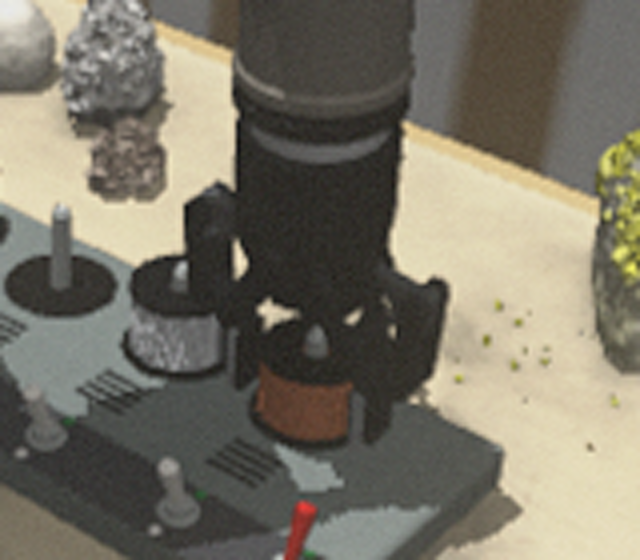

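View pics/w12.png

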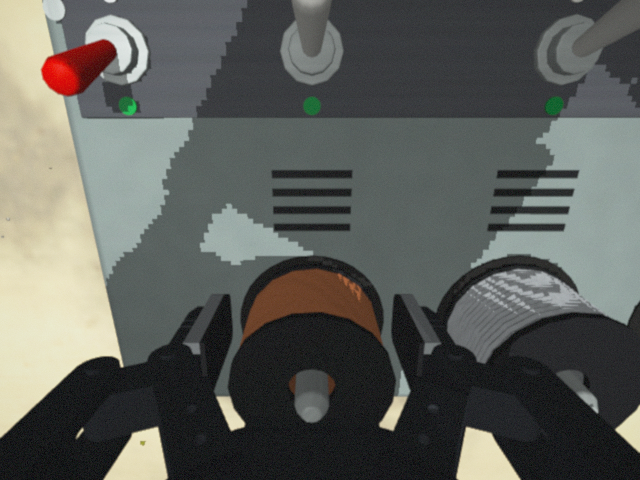

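Run:
```python
from h import *
w=r.capture("wrist"); o=r.observe(); M=R.from_rotvec(o["tcp_rot"]).as_matrix(); P=o["position"]
for x in (576,580,584): print(x,proj(w,(x,-216.9,70)),proj(w,(x-28,-216.9,70)),proj(w,(x,-216.9,81)))
```

```text
576 [311.24855184 365.01164768] [311.81854633 287.83012031] [311.11481947 390.49576858]
580 [311.17474331 375.005876  ] [311.73089452 299.698833  ] [311.03575974 401.10664078]
584 [311.1026414  384.76901548] [311.64544787 311.26894991] [310.95869832 411.44931296]
```

Request:
{"fn": "step_arm", "kwargs": {"motion": [[[-0.05, 0, 0], 0, 0.78], [[0, 0, 0], 0, 0.5], [[0, 0, 0], 0, 0.5], [[0, 0, 0], 0, 0.5], [[0, 0, 0], 0, 0.5], [[0, 0, 0], 0, 0.5], [[0, 0, 0], 0, 0.5], [[0, 0, 0], 0, 0.5]], "newtons": 50}}

```text
clock: 18.2
position: [583.6, -217.2, 48.6]
tcp_rot: [-0.01, 3.086, -0.004]
force: [0.4, -0.8, 0.1]
grip_width: 55.4
```

Run:
```python
from h import *
plan((583,-216.7,120),90.5,8)
```

```text
t 18.2 pos [ 583.6 -217.2   48.6] ydir 90.37 zax [ 0.056 -0.003 -0.998] F [ 0.4 -0.8  0.1] w 55.4 q6 -2.09
0 [-0.008, 0.001, -0.178] -0.003
1 [-0.008, 0.001, -0.178] -0.003
2 [-0.008, 0.001, -0.178] -0.003
3 [-0.008, 0.001, -0.178] -0.003
4 [-0.008, 0.001, -0.178] -0.003
5 [-0.008, 0.001, -0.178] -0.003
6 [-0.008, 0.001, -0.178] -0.003
7 [-0.008, 0.001, -0.178] -0.003
```

Request:
{"fn": "step_arm", "kwargs": {"motion": [[[-0.005, 0, -0.1], 0, 0.5], [[-0.01, 0, -0.18], 0, 0.5], [[-0.01, 0, -0.18], 0, 0.5], [[-0.01, 0, -0.2], 0, 0.5], [[-0.01, 0, -0.2], 0, 0.5], [[-0.01, 0, -0.2], 0, 0.5], [[-0.01, 0, -0.2], 0, 0.5], [[-0.01, 0, -0.2], 0, 0.5]]}}

```text
clock: 19.2
position: [583.1, -216.9, 126.8]
tcp_rot: [-0.01, 3.086, -0.004]
force: [0.0, -0.2, -1.4]
grip_width: 55.4
```

Run:
```python
from h import *
plan((520,20,160),90.5,8)
s=r.capture("scene"); w=r.capture("wrist"); t=r.capture("top")
crop(w,0,0,640,480,1.0,"w13.png")
crop(s,100,120,430,310,2.4,"s13.png")
crop(t,130,180,210,315,4,"t13.png")
```

```text
t 19.2 pos [ 583.1 -216.9  126.8] ydir 90.37 zax [ 0.056 -0.003 -0.998] F [ 0.  -0.2 -1.4] w 55.4 q6 -2.08
0 [0.149, 0.593, -0.093] -0.003
1 [0.149, 0.593, -0.093] -0.003
2 [0.149, 0.593, -0.093] -0.003
3 [0.148, 0.593, -0.093] -0.003
4 [0.148, 0.593, -0.093] -0.003
5 [0.148, 0.593, -0.093] -0.003
6 [0.148, 0.593, -0.093] -0.003
7 [0.148, 0.593, -0.093] -0.003
```

View pics/s13.png

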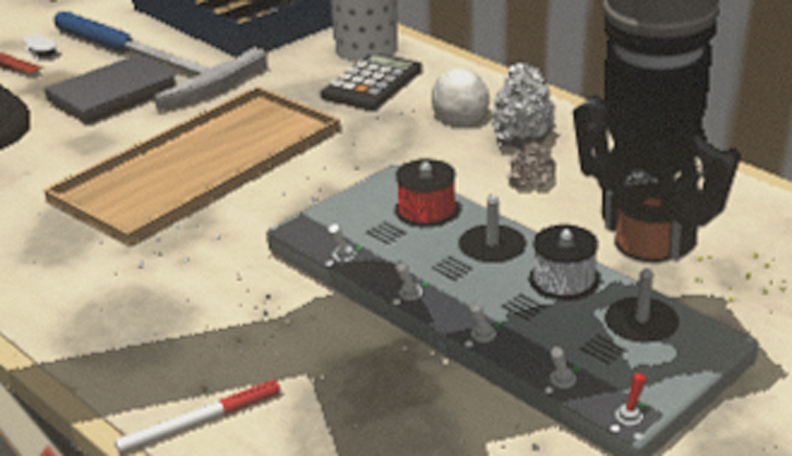

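View pics/w13.png

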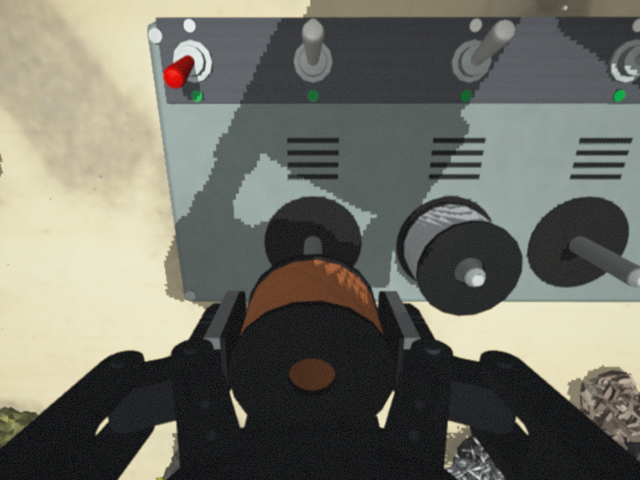

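View pics/t13.png

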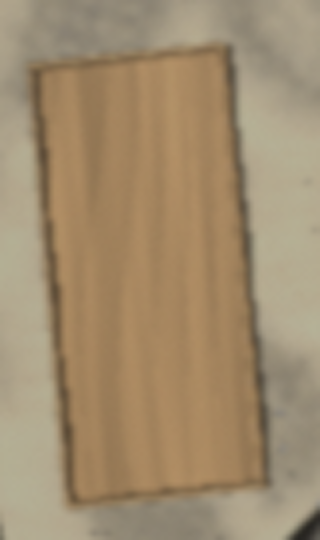

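Request:
{"fn": "step_arm", "kwargs": {"motion": [[[0, 0.3, -0.15], 0, 0.5], [[0, 0.5, -0.15], 0, 0.5], [[0, 0.65, -0.15], 0, 0.5], [[0, 0.7, -0.1], 0, 0.5], [[0, 0.7, -0.05], 0, 0.5], [[0, 0.7, 0], 0, 0.5], [[0, 0.7, 0], 0, 0.5], [[0, 0.7, 0], 0, 0.5]]}}

```text
clock: 20.35
position: [577.2, 42.8, 156.9]
tcp_rot: [-0.006, 3.089, -0.0]
force: [-0.0, -0.2, -0.3]
grip_width: 55.3
```

Run:
```python
from h import *
plan((590,285,150),90.5,8)
```

```text
t 20.35 pos [577.2  42.8 156.9] ydir 90.24 zax [ 0.052  0.    -0.999] F [-0.  -0.2 -0.3] w 55.3 q6 -1.64
0 [-0.034, 0.605, 0.019] -0.005
1 [-0.034, 0.605, 0.019] -0.005
2 [-0.034, 0.605, 0.019] -0.005
3 [-0.035, 0.605, 0.019] -0.005
4 [-0.035, 0.605, 0.019] -0.005
5 [-0.035, 0.605, 0.019] -0.005
6 [-0.036, 0.605, 0.019] -0.005
7 [-0.036, 0.605, 0.019] -0.005
```

Request:
{"fn": "step_arm", "kwargs": {"motion": [[[-0.05, 0.45, 0], 0, 0.5], [[-0.05, 0.65, 0], 0, 0.5], [[-0.05, 0.7, 0], 0, 0.5], [[-0.05, 0.7, 0], 0, 0.5], [[-0.04, 0.7, 0], 0, 0.5], [[-0.04, 0.65, 0], 0, 0.5], [[-0.04, 0.55, 0], 0, 0.5], [[0, 0.3, 0], 0, 0.5]]}}

```text
clock: 21.35
position: [584.8, 294.3, 157.7]
tcp_rot: [-0.016, 3.095, 0.001]
force: [0.0, 0.6, -0.8]
grip_width: 55.4
```

Run:
```python
from h import *
plan((598,308,110),90.5,8)
s=r.capture("scene"); w=r.capture("wrist"); t=r.capture("top")
crop(w,0,0,640,480,1.0,"w14.png")
crop(s,60,80,300,250,3.3,"s14.png")
```

```text
t 21.35 pos [584.8 294.3 157.7] ydir 90.6 zax [ 0.047  0.001 -0.999] F [ 0.   0.6 -0.8] w 55.4 q6 -1.22
0 [-0.028, 0.034, 0.121] 0.002
1 [-0.028, 0.034, 0.121] 0.002
2 [-0.028, 0.034, 0.121] 0.002
3 [-0.028, 0.034, 0.121] 0.002
4 [-0.028, 0.034, 0.121] 0.002
5 [-0.028, 0.034, 0.121] 0.002
6 [-0.028, 0.034, 0.121] 0.002
7 [-0.028, 0.034, 0.121] 0.002
```

View pics/s14.png

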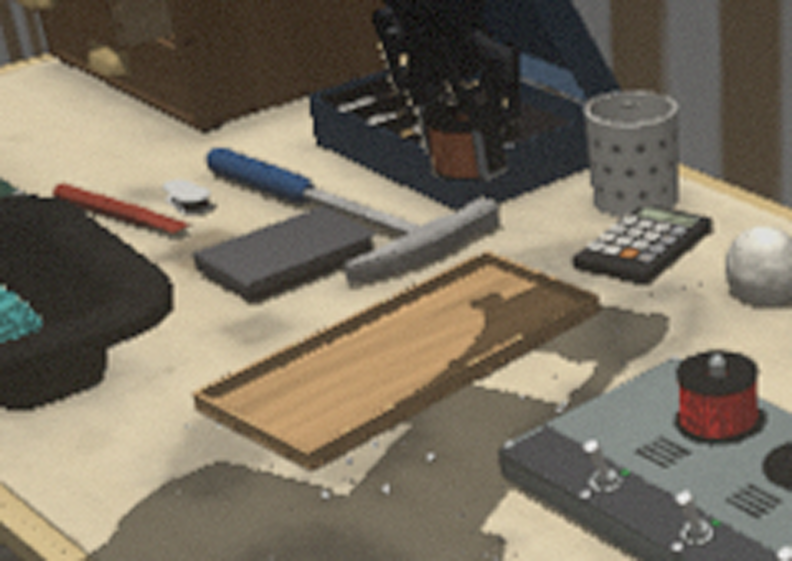

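View pics/w14.png

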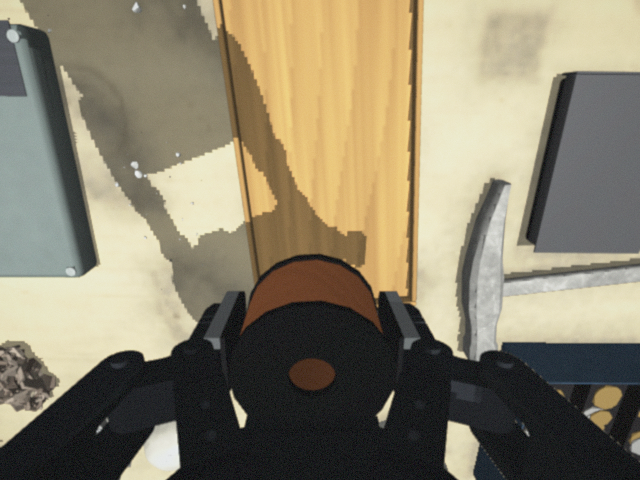

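Run:
```python
from h import *
w=r.capture("wrist")
for p in [(417,301),(420,150),(422,0),(232,150),(218,20),(255,275),(247,150)]: print(p,at(w,p,16))
tray=(521,302,.0855)
for q in [(145,65,16),(145,-65,16),(0,65,16),(0,-65,16)]: print(q,W(q,tray),proj(w,W(q,tray)))
```

```text
(417, 301) [652.18154014 378.89881656]
(420, 150) [532.34318161 367.99485575]
(422, 0) [442.1589743  359.18753906]
(232, 150) [533.65137474 236.86063206]
(218, 20) [454.16123166 233.24786287]
(255, 275) [630.168346   248.76508094]
(247, 150) [533.54698545 247.32468974]
(145, 65, 16) [659.91959831 379.14496229  16.        ] [416.27437918 309.32244583]
(145, -65, 16) [671.02106102 249.61983914  16.        ] [258.15458126 319.64205547]
(0, 65, 16) [515.44926864 366.76256157  16.        ] [420.94889845 124.72946129]
(0, -65, 16) [526.55073136 237.23743843  16.        ] [231.88477399 139.53384078]
```

Run:
```python
from h import *
plan((593,308,60),90.5,7)
```

```text
t 21.55 pos [585.4 291.9 157.7] ydir 90.52 zax [ 0.047  0.001 -0.999] F [ 0.2 -0.6 -1.4] w 55.3 q6 -1.22
0 [-0.009, 0.046, 0.28] 0.0
1 [-0.009, 0.046, 0.28] 0.0
2 [-0.009, 0.046, 0.28] 0.0
3 [-0.009, 0.046, 0.28] 0.0
4 [-0.009, 0.046, 0.28] 0.0
5 [-0.009, 0.046, 0.28] 0.0
6 [-0.009, 0.046, 0.28] 0.0
```

Request:
{"fn": "step_arm", "kwargs": {"motion": [[[-0.01, 0.05, 0.15], 0, 0.5], [[-0.01, 0.05, 0.3], 0, 0.5], [[-0.01, 0.05, 0.3], 0, 0.5], [[-0.01, 0.05, 0.3], 0, 0.5], [[-0.01, 0.05, 0.3], 0, 0.5], [[-0.01, 0.04, 0.3], 0, 0.5], [[0, 0.02, 0.15], 0, 0.5], [[0, 0, 0], 0, 0.5]]}}

```text
clock: 22.55
position: [592.7, 305.0, 59.6]
tcp_rot: [-0.008, 3.098, -0.003]
force: [0.3, -0.1, -0.7]
grip_width: 55.4
```

Run:
```python
from h import *
plan((593,308,24.5),90.5,6)
s=r.capture("scene"); w=r.capture("wrist")
crop(w,0,0,640,480,1.0,"w15.png")
crop(s,60,80,300,250,3.3,"s15.png")
```

```text
t 22.55 pos [592.7 305.   59.6] ydir 90.3 zax [ 0.043 -0.002 -0.999] F [ 0.3 -0.1 -0.7] w 55.4 q6 -1.2
0 [0.004, 0.01, 0.117] -0.005
1 [0.004, 0.01, 0.117] -0.005
2 [0.004, 0.01, 0.117] -0.005
3 [0.004, 0.01, 0.117] -0.005
4 [0.004, 0.01, 0.117] -0.005
5 [0.004, 0.01, 0.117] -0.005
```

View pics/s15.png

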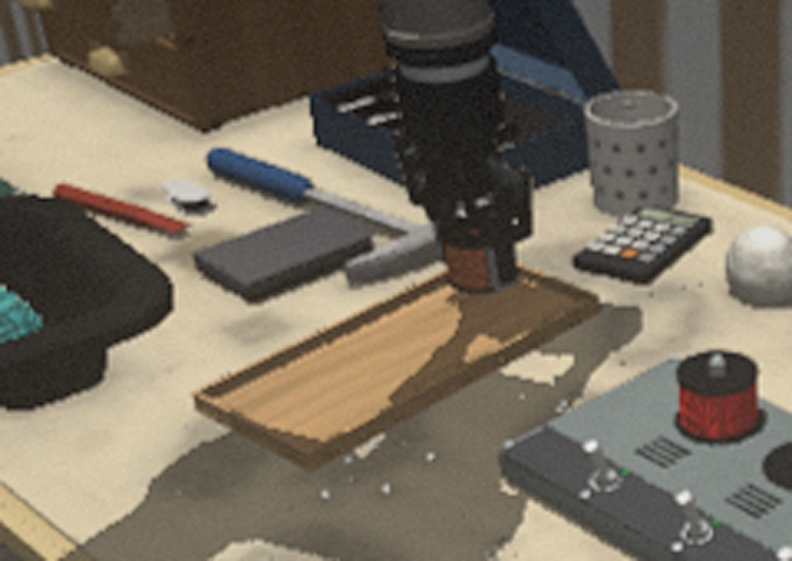

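View pics/w15.png

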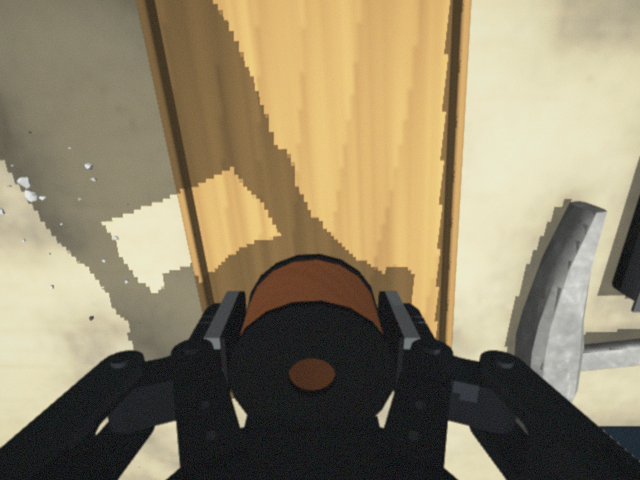

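Request:
{"fn": "step_arm", "kwargs": {"motion": [[[0, 0.03, 0.1], 0, 0.5], [[0, 0.03, 0.12], 0, 0.5], [[0, 0.03, 0.12], 0, 0.5], [[0, 0.02, 0.12], 0, 0.5], [[0, 0.01, 0.1], 0, 0.5], [[0, 0, 0.06], 0, 0.5], [[0, 0, 0.03], 0, 0.5], [[0, 0, 0], 0, 0.5]]}}

```text
clock: 23.65
position: [595.3, 311.7, 27.2]
tcp_rot: [-0.008, 3.095, -0.0]
force: [0.5, -0.6, -0.6]
grip_width: 55.0
```

Run:
```python
from h import *
plan((593,310,24),90.5,6)
```

```text
t 23.65 pos [595.3 311.7  27.2] ydir 90.29 zax [ 0.047 -0.    -0.999] F [ 0.5 -0.6 -0.6] w 55.0 q6 -1.19
0 [0.008, -0.006, 0.01] -0.006
1 [0.008, -0.006, 0.01] -0.006
2 [0.008, -0.006, 0.01] -0.006
3 [0.008, -0.006, 0.01] -0.006
4 [0.008, -0.006, 0.01] -0.006
5 [0.008, -0.006, 0.01] -0.006
```

Request:
{"fn": "step_arm", "kwargs": {"motion": [[[0, 0, 0.03], 0, 0.5], [[0, 0, 0.03], 0, 0.5], [[0, 0, 0.03], 0, 0.5], [[0, 0, 0], 0, 0.5], [[0, 0, 0], 0, 0.5], [[0, 0, 0], 0, 0.5], [[0, 0, 0], 0, 0.5], [[0, 0, 0], 0, 0.5]]}}

```text
clock: 24.65
position: [595.9, 311.8, 23.1]
tcp_rot: [-0.008, 3.094, 0.0]
force: [-0.9, 0.1, -0.8]
grip_width: 55.0
```

Run:
```python
from h import *
plan((593,310,24),90.5,6)
w=r.capture("wrist")
crop(w,0,0,640,480,1.0,"w16.png")
```

```text
t 24.65 pos [595.9 311.8  23.1] ydir 90.29 zax [ 0.048  0.    -0.999] F [-0.9  0.1 -0.8] w 55.0 q6 -1.19
0 [0.01, -0.006, -0.004] -0.006
1 [0.01, -0.006, -0.004] -0.006
2 [0.01, -0.006, -0.004] -0.006
3 [0.01, -0.006, -0.004] -0.006
4 [0.01, -0.006, -0.004] -0.006
5 [0.01, -0.006, -0.004] -0.006
```

View pics/w16.png

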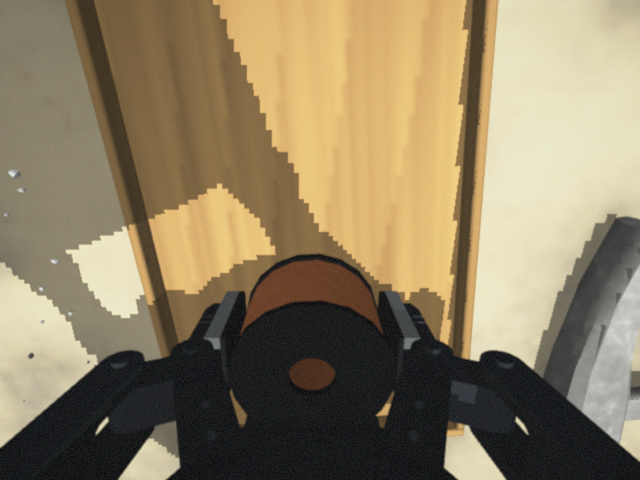

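Request:
{"fn": "step_arm", "kwargs": {"motion": [[[0, 0, 0.03], 0, 0.5], [[0, 0, 0], 0, 0.5], [[0, 0, 0], 0, 0.72], [[0, 0, 0], 0, 0.76], [[0, 0, 0], 0, 0.76], [[0, 0, -0.1], 0, 0.76], [[0, 0, -0.25], 0, 0.76], [[0, 0, -0.4], 0, 0.76]]}}

```text
clock: 25.7
position: [593.6, 311.6, 60.9]
tcp_rot: [-0.008, 3.095, -0.001]
force: [0.9, -0.5, -1.0]
grip_width: 64.9
```

Run:
```python
from h import *
plan((590,290,150),90.5,8)
w=r.capture("wrist"); s=r.capture("scene")
crop(w,0,0,640,480,1.0,"w17.png");crop(s,60,80,300,250,3.3,"s17.png")
```

```text
t 25.7 pos [593.6 311.6  60.9] ydir 90.29 zax [ 0.046 -0.    -0.999] F [ 0.9 -0.5 -1. ] w 64.9 q6 -1.19
0 [-0.001, -0.054, -0.223] -0.004
1 [-0.001, -0.054, -0.223] -0.004
2 [-0.001, -0.054, -0.223] -0.004
3 [-0.001, -0.054, -0.223] -0.004
4 [-0.001, -0.054, -0.223] -0.004
5 [-0.001, -0.054, -0.223] -0.004
6 [-0.001, -0.054, -0.223] -0.004
7 [-0.001, -0.054, -0.223] -0.004
```

View pics/w17.png

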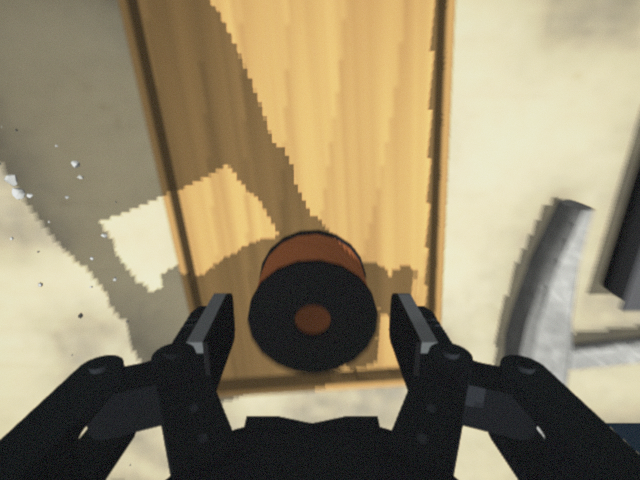

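View pics/s17.png

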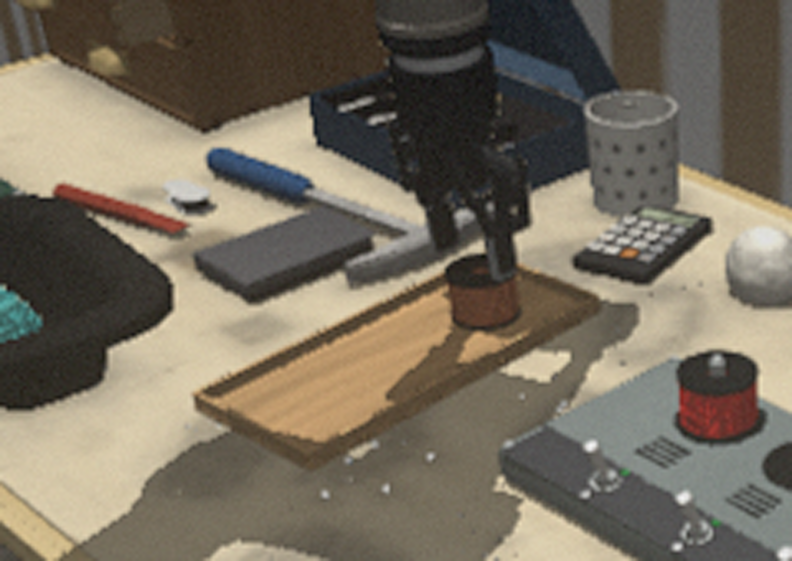

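Request:
{"fn": "step_arm", "kwargs": {"motion": [[[0, 0, -0.4], 0, 0.78], [[0, -0.2, -0.5], 0, 0.78], [[0, -0.5, -0.5], 0, 0.78], [[0.02, -0.7, -0.3], 0, 0.78], [[0.02, -0.75, 0], 0, 0.78], [[0.02, -0.75, 0], 0, 0.78], [[0.02, -0.75, 0], 0, 0.78], [[0.02, -0.75, 0], 0, 0.78]]}}

```text
clock: 26.8
position: [587.5, 89.0, 154.9]
tcp_rot: [-0.016, 3.081, 0.005]
force: [0.0, -0.7, -0.1]
grip_width: 66.2
```

Run:
```python
from h import *
plan((583,-132.5,130),90.5,8)
```

```text
t 26.8 pos [587.5  89.  154.9] ydir 90.61 zax [ 0.06   0.004 -0.998] F [ 0.  -0.7 -0.1] w 66.2 q6 -1.56
0 [0.021, -0.554, 0.059] 0.002
1 [0.021, -0.554, 0.059] 0.002
2 [0.021, -0.554, 0.059] 0.002
3 [0.02, -0.554, 0.059] 0.002
4 [0.02, -0.554, 0.059] 0.002
5 [0.02, -0.554, 0.059] 0.002
6 [0.02, -0.554, 0.059] 0.002
7 [0.02, -0.554, 0.059] 0.002
```

Request:
{"fn": "step_arm", "kwargs": {"motion": [[[0.02, -0.5, 0], 0, 0.78], [[0.02, -0.65, 0], 0, 0.78], [[0.02, -0.65, 0.05], 0, 0.78], [[0.02, -0.65, 0.1], 0, 0.78], [[0.02, -0.65, 0.1], 0, 0.78], [[0.02, -0.6, 0.1], 0, 0.78], [[0.02, -0.45, 0.1], 0, 0.78], [[0, -0.15, 0], 0, 0.78]]}}

```text
clock: 27.8
position: [583.8, -135.6, 134.5]
tcp_rot: [-0.011, 3.075, 0.003]
force: [0.5, -0.7, -0.0]
grip_width: 66.6
```

Run:
```python
from h import *
plan((583,-132.5,95),90.5,6)
w=r.capture("wrist")
crop(w,0,0,640,480,1.0,"w18.png")
```

```text
t 27.8 pos [ 583.8 -135.6  134.5] ydir 90.43 zax [ 0.067  0.002 -0.998] F [ 0.5 -0.7 -0. ] w 66.6 q6 -1.96
0 [0.011, 0.01, 0.131] -0.002
1 [0.011, 0.01, 0.131] -0.002
2 [0.011, 0.01, 0.131] -0.002
3 [0.011, 0.01, 0.131] -0.002
4 [0.011, 0.01, 0.131] -0.002
5 [0.011, 0.01, 0.131] -0.002
```

View pics/w18.png

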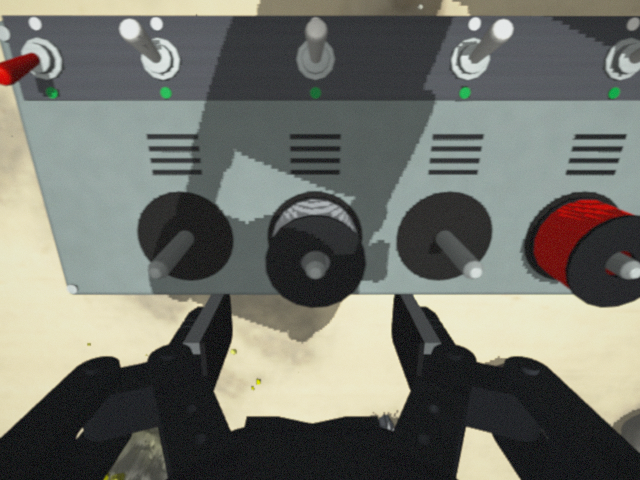

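Request:
{"fn": "step_arm", "kwargs": {"motion": [[[0.015, 0.02, 0.15], 0, 0.78], [[0.015, 0.01, 0.25], 0, 0.78], [[0.015, 0.01, 0.25], 0, 0.78], [[0.015, 0, 0.22], 0, 0.78], [[0.01, 0, 0.15], 0, 0.78], [[0, 0, 0.08], 0, 0.78], [[0, 0, 0], 0, 0.78], [[0, 0, 0], 0, 0.78]]}}

```text
clock: 28.85
position: [584.3, -130.5, 75.8]
tcp_rot: [-0.016, 3.075, 0.003]
force: [0.9, 0.4, 0.5]
grip_width: 66.7
```

Run:
```python
from h import *
plan((583,-133.5,47.5),90.5,6)
w=r.capture("wrist")
crop(w,0,0,640,480,1.0,"w19.png")
```

```text
t 28.85 pos [ 584.3 -130.5   75.8] ydir 90.62 zax [ 0.067  0.003 -0.998] F [0.9 0.4 0.5] w 66.7 q6 -1.96
0 [0.011, -0.01, 0.094] 0.003
1 [0.011, -0.01, 0.094] 0.003
2 [0.011, -0.01, 0.094] 0.003
3 [0.011, -0.01, 0.094] 0.003
4 [0.011, -0.01, 0.094] 0.003
5 [0.011, -0.01, 0.094] 0.003
```

View pics/w19.png

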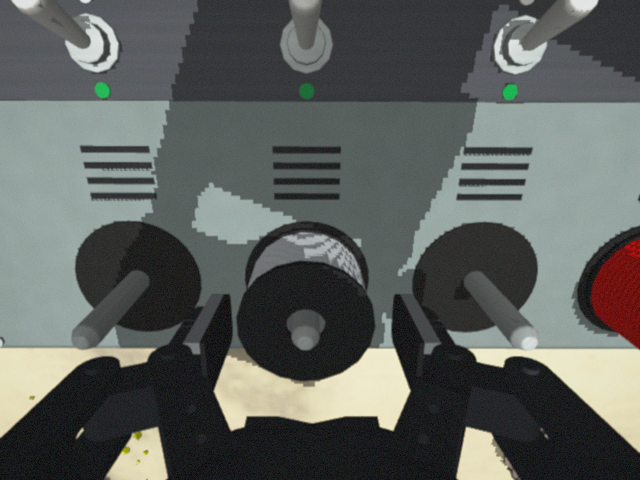

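Request:
{"fn": "step_arm", "kwargs": {"motion": [[[0.01, -0.03, 0.06], 0, 0.78], [[0.01, -0.02, 0.12], 0, 0.78], [[0.01, 0, 0.14], 0, 0.78], [[0.01, 0, 0.12], 0, 0.78], [[0, 0, 0.08], 0, 0.78], [[0, 0, 0], 0, 0.78], [[0, 0, 0], 0, 0.5], [[0, 0, 0], 0, 0.5]]}}

```text
clock: 29.9
position: [584.3, -133.3, 48.6]
tcp_rot: [-0.016, 3.074, 0.003]
force: [-0.7, -0.6, -0.5]
grip_width: 55.6
```

Run:
```python
from h import *
plan((583,-133.5,47.5),90.5,6)
w=r.capture("wrist"); t=r.capture("top")
crop(w,0,0,640,480,1.0,"w20.png");crop(t,130,180,210,315,4,"t20.png")
```

```text
t 29.9 pos [ 584.3 -133.3   48.6] ydir 90.61 zax [ 0.067  0.002 -0.998] F [-0.7 -0.6 -0.5] w 55.6 q6 -1.97
0 [0.005, -0.001, 0.004] 0.003
1 [0.005, -0.001, 0.004] 0.003
2 [0.005, -0.001, 0.004] 0.003
3 [0.005, -0.001, 0.004] 0.003
4 [0.005, -0.001, 0.004] 0.003
5 [0.005, -0.001, 0.004] 0.003
```

View pics/w20.png

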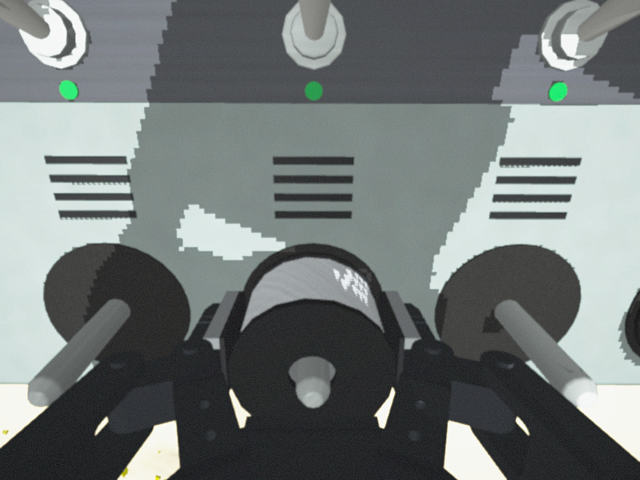

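View pics/t20.png

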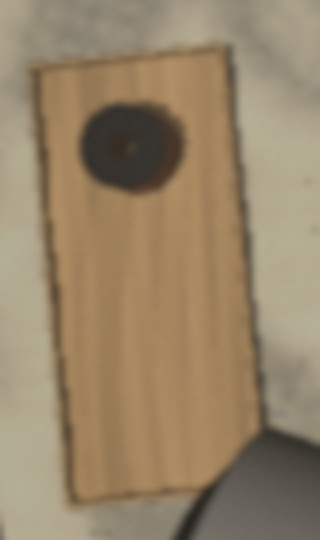

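Request:
{"fn": "step_arm", "kwargs": {"motion": [[[0, 0, 0], 0, 0.5], [[-0.01, 0, -0.12], 0, 0.5], [[-0.01, 0, -0.2], 0, 0.5], [[-0.015, 0, -0.25], 0, 0.5], [[-0.02, 0, -0.3], 0, 0.5], [[-0.02, 0, -0.3], 0, 0.5], [[-0.02, 0, -0.3], 0, 0.5], [[-0.02, 0.1, -0.3], 0, 0.5]]}}

```text
clock: 31.0
position: [583.9, -128.5, 143.7]
tcp_rot: [-0.015, 3.074, 0.003]
force: [-0.5, -1.1, -0.6]
grip_width: 55.8
```

Run:
```python
from h import *
plan((522,300,150),90.5,14)
s=r.capture("scene"); w=r.capture("wrist")
crop(s,100,120,430,310,2.4,"s21.png")
```

```text
t 31.0 pos [ 583.9 -128.5  143.7] ydir 90.57 zax [ 0.068  0.002 -0.998] F [-0.5 -1.1 -0.6] w 55.8 q6 -1.95
0 [0.082, 0.613, -0.014] 0.001
1 [0.082, 0.613, -0.014] 0.001
2 [0.082, 0.613, -0.014] 0.001
3 [0.082, 0.613, -0.014] 0.001
4 [0.082, 0.613, -0.014] 0.001
5 [0.082, 0.613, -0.014] 0.001
6 [0.082, 0.613, -0.014] 0.001
7 [0.082, 0.613, -0.014] 0.001
8 [0.082, 0.613, -0.014] 0.001
9 [0.082, 0.613, -0.014] 0.001
10 [0.082, 0.613, -0.014] 0.001
11 [0.082, 0.613, -0.014] 0.001
12 [0.082, 0.613, -0.014] 0.001
13 [0.082, 0.613, -0.014] 0.001
```

View pics/s21.png

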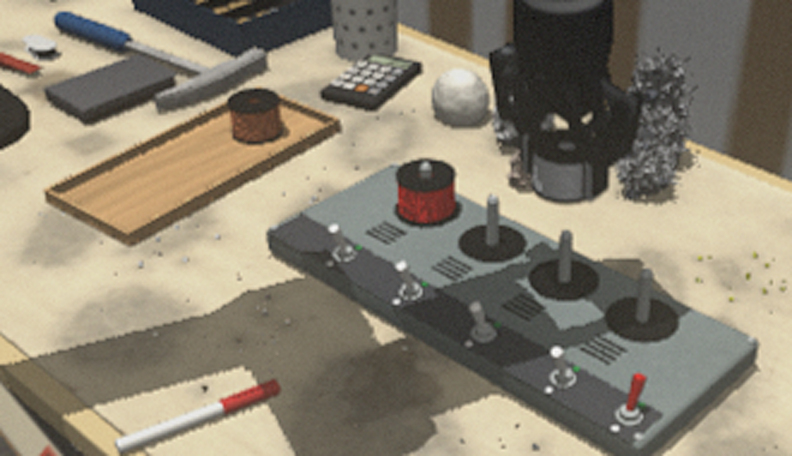

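Request:
{"fn": "step_arm", "kwargs": {"motion": [[[0.04, 0.4, -0.1], 0, 0.5], [[0.08, 0.6, -0.05], 0, 0.5], [[0.08, 0.7, 0], 0, 0.5], [[0.08, 0.7, 0], 0, 0.5], [[0.08, 0.7, 0], 0, 0.5], [[0.08, 0.7, 0], 0, 0.5], [[0.08, 0.7, 0], 0, 0.5], [[0.08, 0.65, 0], 0, 0.5]]}}

```text
clock: 32.1
position: [545.3, 143.0, 148.0]
tcp_rot: [-0.015, 3.079, 0.005]
force: [0.1, 0.2, -0.7]
grip_width: 55.5
```

Run:
```python
from h import *
plan((522,303,120),90.5,8)
```

```text
t 32.1 pos [545.3 143.  148. ] ydir 90.57 zax [ 0.063  0.004 -0.998] F [ 0.1  0.2 -0.7] w 55.5 q6 -1.46
0 [0.059, 0.4, 0.068] 0.002
1 [0.059, 0.4, 0.068] 0.002
2 [0.059, 0.4, 0.068] 0.002
3 [0.059, 0.4, 0.068] 0.002
4 [0.059, 0.4, 0.068] 0.002
5 [0.059, 0.4, 0.068] 0.002
6 [0.059, 0.4, 0.068] 0.002
7 [0.059, 0.4, 0.068] 0.002
```

Request:
{"fn": "step_arm", "kwargs": {"motion": [[[0.05, 0.35, 0], 0, 0.5], [[0.06, 0.45, 0], 0, 0.5], [[0.06, 0.5, 0.05], 0, 0.5], [[0.06, 0.5, 0.05], 0, 0.5], [[0.06, 0.5, 0.05], 0, 0.5], [[0.06, 0.45, 0.05], 0, 0.5], [[0.05, 0.3, 0.05], 0, 0.5], [[0, 0.1, 0], 0, 0.5]]}}

```text
clock: 33.1
position: [518.8, 308.5, 132.0]
tcp_rot: [-0.021, 3.085, 0.002]
force: [0.0, 0.3, -1.7]
grip_width: 55.3
```

Run:
```python
from h import *
plan((522,303,60),90.5,6)
s=r.capture("scene"); w=r.capture("wrist")
crop(w,0,0,640,480,1.0,"w22.png")
crop(s,60,80,300,250,3.3,"s22.png")
```

```text
t 33.1 pos [518.8 308.5 132. ] ydir 90.78 zax [ 0.057  0.002 -0.998] F [ 0.   0.3 -1.7] w 55.3 q6 -1.15
0 [0.003, -0.019, 0.24] 0.008
1 [0.003, -0.019, 0.24] 0.008
2 [0.003, -0.019, 0.24] 0.008
3 [0.003, -0.019, 0.24] 0.008
4 [0.003, -0.019, 0.24] 0.008
5 [0.003, -0.019, 0.24] 0.008
```

View pics/s22.png

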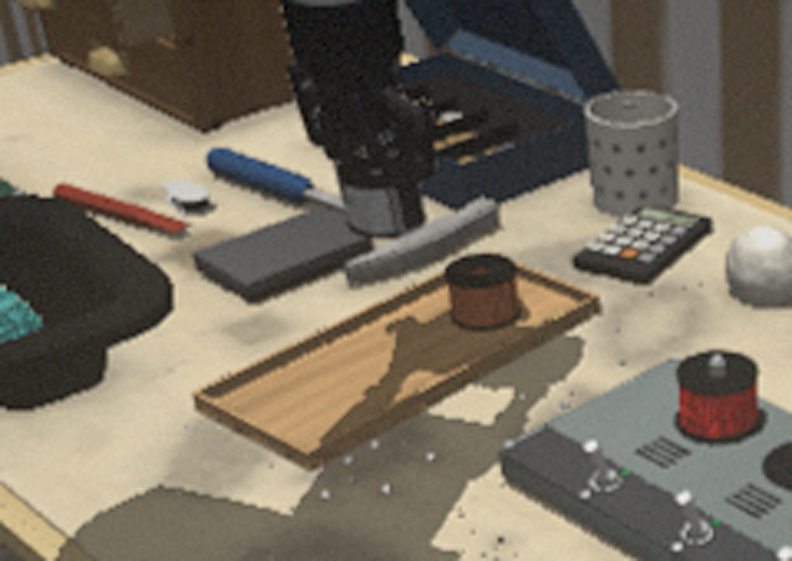

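View pics/w22.png

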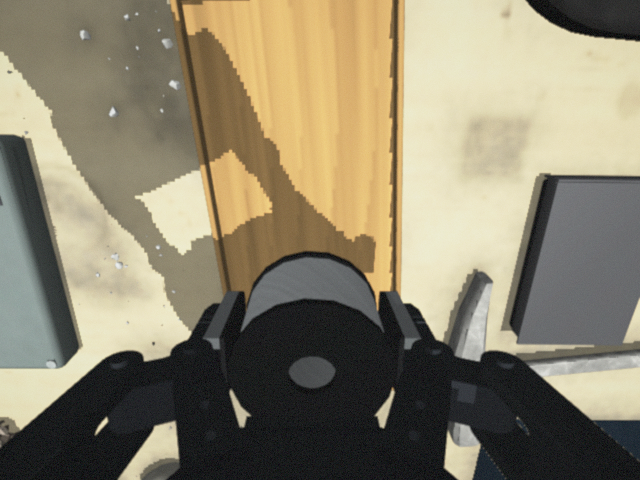

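Request:
{"fn": "step_arm", "kwargs": {"motion": [[[0, -0.01, 0.15], 0, 0.5], [[0, -0.01, 0.3], 0, 0.5], [[0, 0, 0.35], 0, 0.5], [[0, 0, 0.35], 0, 0.5], [[0, 0, 0.35], 0, 0.5], [[0, 0, 0.25], 0, 0.5], [[0, 0, 0.15], 0, 0.5], [[0, 0, 0], 0, 0.5]]}}

```text
clock: 34.2
position: [525.3, 303.0, 29.8]
tcp_rot: [-0.013, 3.087, -0.001]
force: [0.6, 0.3, -0.9]
grip_width: 55.6
```

Run:
```python
from h import *
plan((521,306,23),90.5,6)
w=r.capture("wrist"); t=r.capture("top")
crop(w,0,0,640,480,1.0,"w23.png")
```

```text
t 34.2 pos [525.3 303.   29.8] ydir 90.49 zax [ 0.055 -0.    -0.999] F [ 0.6  0.3 -0.9] w 55.6 q6 -1.15
0 [0.016, 0.01, 0.022] -0.0
1 [0.016, 0.01, 0.022] -0.0
2 [0.016, 0.01, 0.022] -0.0
3 [0.016, 0.01, 0.022] -0.0
4 [0.016, 0.01, 0.022] -0.0
5 [0.016, 0.01, 0.022] -0.0
```

View pics/w23.png

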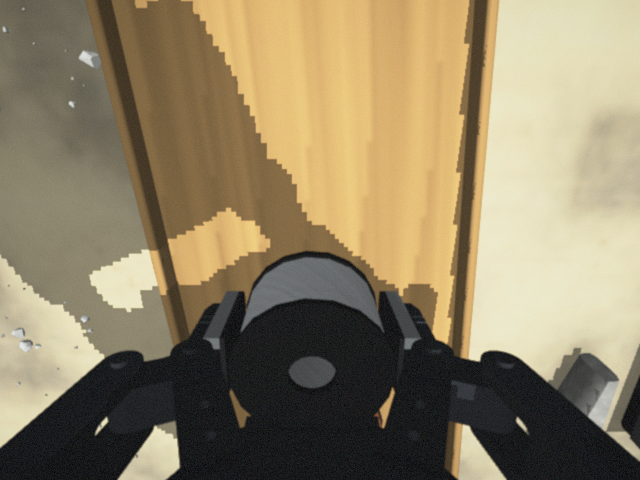

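Request:
{"fn": "step_arm", "kwargs": {"motion": [[[0.03, 0.03, 0.05], 0, 0.5], [[0.02, 0.02, 0.05], 0, 0.5], [[0, 0, 0.04], 0, 0.5], [[0, 0, 0.02], 0, 0.5], [[0, 0, 0], 0, 0.5], [[0, 0, 0], 0, 0.5], [[0, 0, 0], 0, 0.5], [[0, 0, 0], 0, 0.5]]}}

```text
clock: 35.3
position: [524.4, 306.5, 23.8]
tcp_rot: [-0.014, 3.082, 0.002]
force: [0.4, -0.1, -0.8]
grip_width: 55.8
```

Run:
```python
from h import *
plan((521,306,22),90.5,6)
```

```text
t 35.3 pos [524.4 306.5  23.8] ydir 90.51 zax [ 0.059  0.002 -0.998] F [ 0.4 -0.1 -0.8] w 55.8 q6 -1.14
0 [0.012, -0.002, 0.005] 0.0
1 [0.012, -0.002, 0.005] 0.0
2 [0.012, -0.002, 0.005] 0.0
3 [0.012, -0.002, 0.005] 0.0
4 [0.012, -0.002, 0.005] 0.0
5 [0.012, -0.002, 0.005] 0.0
```

Request:
{"fn": "step_arm", "kwargs": {"motion": [[[0, 0, 0.03], 0, 0.5], [[0, 0, 0.02], 0, 0.5], [[0, 0, 0], 0, 0.72], [[0, 0, 0], 0, 0.76], [[0, 0, 0], 0, 0.76], [[0, 0, -0.1], 0, 0.76], [[0, 0, -0.3], 0, 0.76], [[0, 0, -0.5], 0, 0.76]]}}

```text
clock: 36.3
position: [521.1, 306.1, 68.2]
tcp_rot: [-0.014, 3.084, 0.001]
force: [-0.7, -0.2, 0.1]
grip_width: 64.7
```

Run:
```python
from h import *
plan((583,35,150),90.5,14)
w=r.capture("wrist"); s=r.capture("scene")
crop(w,0,0,640,480,1.0,"w24.png");crop(s,60,80,300,250,3.3,"s24.png")
```

```text
t 36.3 pos [521.1 306.1  68.2] ydir 90.51 zax [ 0.057  0.001 -0.998] F [-0.7 -0.2  0.1] w 64.7 q6 -1.15
0 [-0.091, -0.388, -0.112] 0.0
1 [-0.091, -0.388, -0.112] 0.0
2 [-0.091, -0.388, -0.112] 0.0
3 [-0.091, -0.388, -0.112] 0.0
4 [-0.091, -0.388, -0.112] 0.0
5 [-0.091, -0.388, -0.112] 0.0
6 [-0.091, -0.388, -0.112] 0.0
7 [-0.091, -0.388, -0.112] 0.0
8 [-0.091, -0.388, -0.112] 0.0
9 [-0.091, -0.388, -0.112] 0.0
10 [-0.091, -0.388, -0.112] 0.0
11 [-0.092, -0.388, -0.112] 0.0
12 [-0.092, -0.388, -0.112] 0.0
13 [-0.092, -0.388, -0.112] 0.0
```

View pics/w24.png

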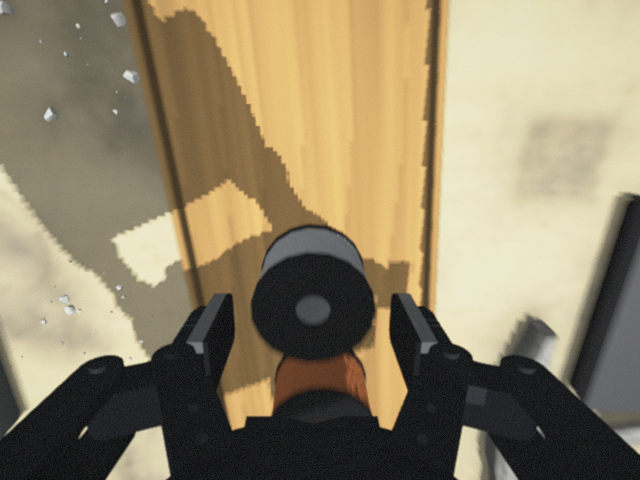

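View pics/s24.png

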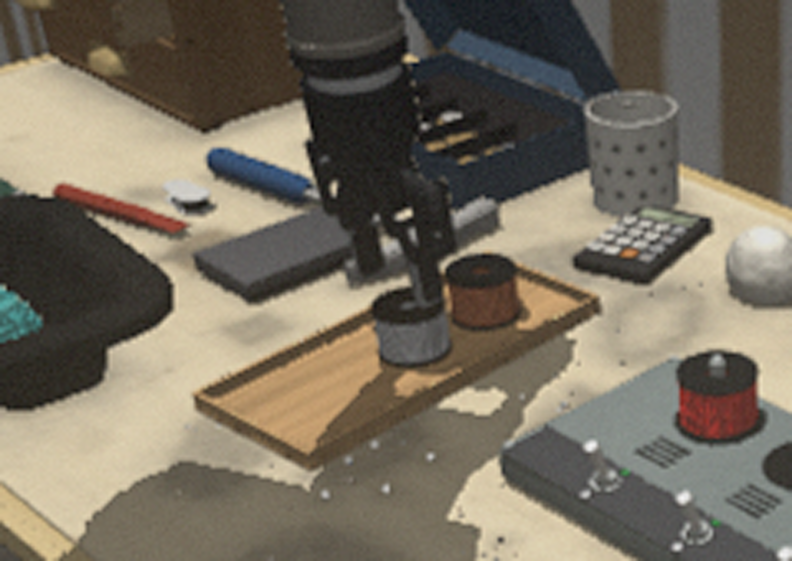

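Request:
{"fn": "step_arm", "kwargs": {"motion": [[[0, 0, -0.4], 0, 0.78], [[-0.05, -0.2, -0.5], 0, 0.78], [[-0.1, -0.4, -0.4], 0, 0.78], [[-0.13, -0.55, -0.1], 0, 0.78], [[-0.13, -0.6, 0], 0, 0.78], [[-0.13, -0.6, 0], 0, 0.78], [[-0.13, -0.6, 0], 0, 0.78], [[-0.13, -0.6, 0], 0, 0.78]]}}

```text
clock: 37.4
position: [561.1, 121.5, 147.7]
tcp_rot: [-0.017, 3.076, 0.004]
force: [0.1, 0.6, -0.2]
grip_width: 66.9
```

Run:
```python
from h import *
plan((582,35,110),90.5,5)
```

```text
t 37.4 pos [561.1 121.5 147.7] ydir 90.65 zax [ 0.066  0.003 -0.998] F [ 0.1  0.6 -0.2] w 66.9 q6 -1.5
0 [-0.07, -0.347, 0.155] 0.005
1 [-0.07, -0.347, 0.155] 0.005
2 [-0.07, -0.347, 0.155] 0.005
3 [-0.07, -0.347, 0.155] 0.005
4 [-0.07, -0.347, 0.155] 0.005
```

Request:
{"fn": "step_arm", "kwargs": {"motion": [[[-0.07, -0.3, 0], 0, 0.78], [[-0.07, -0.4, 0.05], 0, 0.78], [[-0.07, -0.4, 0.1], 0, 0.78], [[-0.06, -0.35, 0.1], 0, 0.78], [[-0.06, -0.2, 0.1], 0, 0.78], [[0, -0.05, 0], 0, 0.78], [[0, 0, 0], 0, 0.78], [[0, 0, 0], 0, 0.78]]}}

```text
clock: 38.4
position: [579.9, 31.2, 131.0]
tcp_rot: [-0.012, 3.076, 0.006]
force: [0.3, -0.3, -0.4]
grip_width: 66.8
```

Run:
```python
from h import *
plan((582,35,70),90.5,6)
w=r.capture("wrist")
crop(w,0,0,640,480,1.0,"w25.png")
```

```text
t 38.4 pos [579.9  31.2 131. ] ydir 90.45 zax [ 0.065  0.004 -0.998] F [ 0.3 -0.3 -0.4] w 66.8 q6 -1.67
0 [0.006, 0.012, 0.203] -0.001
1 [0.006, 0.012, 0.203] -0.001
2 [0.006, 0.012, 0.203] -0.001
3 [0.006, 0.012, 0.203] -0.001
4 [0.006, 0.012, 0.203] -0.001
5 [0.006, 0.012, 0.203] -0.001
```

View pics/w25.png

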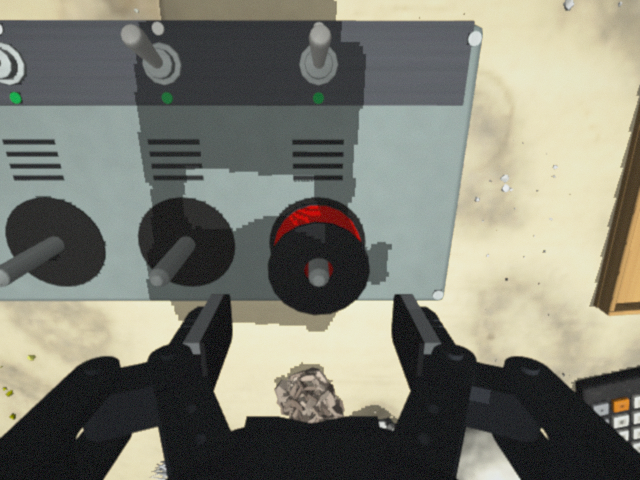

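Request:
{"fn": "step_arm", "kwargs": {"motion": [[[0, 0.03, 0.15], 0, 0.78], [[0.01, 0.02, 0.25], 0, 0.78], [[0.01, 0.01, 0.3], 0, 0.78], [[0.01, 0.01, 0.25], 0, 0.78], [[0.01, 0, 0.15], 0, 0.78], [[0, 0, 0.08], 0, 0.78], [[0, 0, 0], 0, 0.78], [[0, 0, 0], 0, 0.78]]}}

```text
clock: 39.45
position: [581.4, 36.1, 67.1]
tcp_rot: [-0.014, 3.077, 0.006]
force: [-0.8, -0.1, -0.2]
grip_width: 66.8
```

Run:
```python
from h import *
plan((582,35,47.5),90.5,6)
w=r.capture("wrist")
crop(w,0,0,640,480,1.0,"w26.png")
```

```text
t 39.45 pos [581.4  36.1  67.1] ydir 90.53 zax [ 0.064  0.004 -0.998] F [-0.8 -0.1 -0.2] w 66.8 q6 -1.66
0 [0.002, -0.004, 0.065] 0.001
1 [0.002, -0.004, 0.065] 0.001
2 [0.002, -0.004, 0.065] 0.001
3 [0.002, -0.004, 0.065] 0.001
4 [0.002, -0.004, 0.065] 0.001
5 [0.002, -0.004, 0.065] 0.001
```

View pics/w26.png

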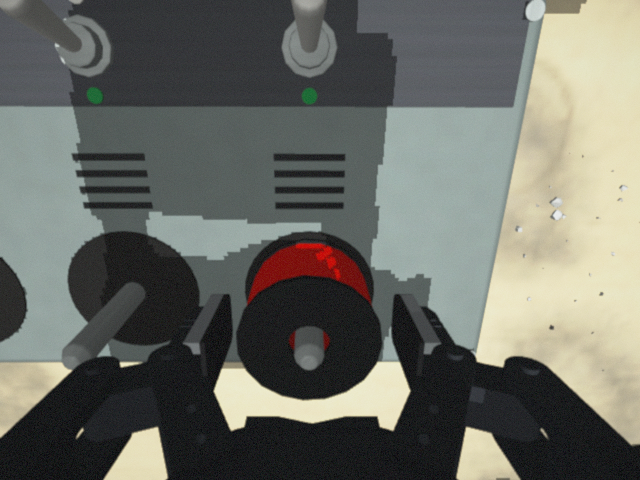

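Request:
{"fn": "step_arm", "kwargs": {"motion": [[[0.005, -0.02, 0.06], 0, 0.78], [[0.005, -0.01, 0.1], 0, 0.78], [[0, 0, 0.1], 0, 0.78], [[0, 0, 0.08], 0, 0.78], [[0, 0, 0], 0, 0.78], [[0, 0, 0], 0, 0.5], [[0, 0, 0], 0, 0.5], [[0, 0, 0], 0, 0.5]]}}

```text
clock: 40.5
position: [582.4, 34.5, 49.7]
tcp_rot: [-0.014, 3.076, 0.006]
force: [0.1, 0.1, -1.5]
grip_width: 54.4
```

Run:
```python
from h import *
plan((582,35,120),90.5,6)
w=r.capture("wrist");t=r.capture("top")
crop(w,0,0,640,480,1.0,"w27.png"); crop(t,130,180,210,315,4,"t27.png")
```

```text
t 40.5 pos [582.4  34.5  49.7] ydir 90.53 zax [ 0.065  0.004 -0.998] F [ 0.1  0.1 -1.5] w 54.4 q6 -1.67
0 [-0.014, 0.002, -0.234] 0.001
1 [-0.014, 0.002, -0.234] 0.001
2 [-0.014, 0.002, -0.234] 0.001
3 [-0.014, 0.002, -0.234] 0.001
4 [-0.014, 0.002, -0.234] 0.001
5 [-0.014, 0.002, -0.234] 0.001
```

View pics/w27.png

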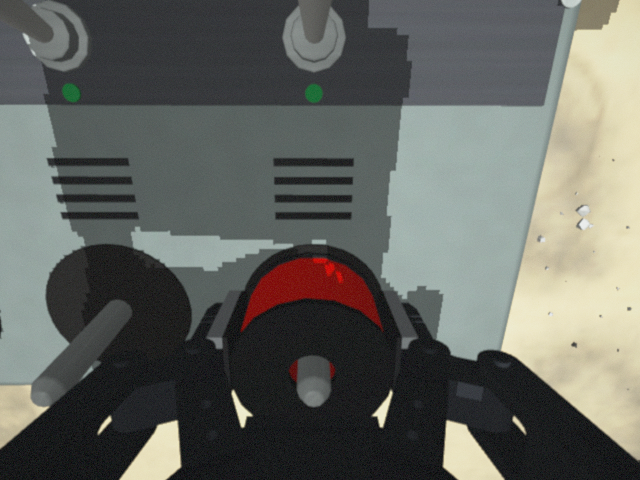

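View pics/t27.png

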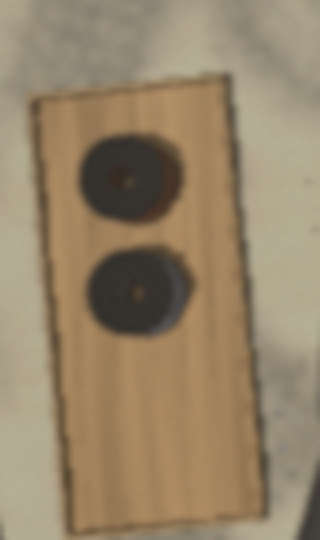

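Run:
```python
from h import *
t=r.capture("top")
for L in ([(32,66),(228,46),(266,484),(70,503)],[(32,98),(228,74),(266,517),(70,534)]):
    cs=[at(t,np.array(p)/4+[130,180]-.4,16) for p in L]
    d=(cs[0]+cs[1]-cs[2]-cs[3])/2;print(np.mean(cs,0),np.arctan2(d[1],d[0]))
for p in [(124,178),(133,292)]: print(at(t,np.array(p)/4+[130,180]-.4,44))
```

```text
[521.1399227  302.14676354] 0.0854409946569939
[501.20605677 302.17362454] 0.08511116510364178
[580.29218734 310.18367309]
[508.01877586 304.52644919]
```

Request:
{"fn": "step_arm", "kwargs": {"motion": [[[0, 0, 0], 0, 0.5], [[-0.01, 0, -0.12], 0, 0.5], [[-0.01, 0, -0.2], 0, 0.5], [[-0.015, 0, -0.25], 0, 0.5], [[-0.02, 0, -0.3], 0, 0.5], [[-0.02, 0, -0.3], 0, 0.5], [[-0.02, 0, -0.3], 0, 0.5], [[-0.02, 0.1, -0.3], 0, 0.5]]}}

```text
clock: 41.65
position: [582.3, 39.1, 145.0]
tcp_rot: [-0.013, 3.076, 0.006]
force: [-0.5, 0.2, -1.3]
grip_width: 53.7
```

Run:
```python
from h import *
plan((432,299,150),90.5,15)
s=r.capture("scene"); w=r.capture("wrist")
crop(w,0,0,640,480,1.0,"w28.png");crop(s,60,80,430,310,2.1,"s28.png")
```

```text
t 41.65 pos [582.3  39.1 145. ] ydir 90.49 zax [ 0.066  0.004 -0.998] F [-0.5  0.2 -1.3] w 53.7 q6 -1.65
0 [0.197, 0.348, -0.019] -0.0
1 [0.197, 0.348, -0.019] -0.0
2 [0.197, 0.348, -0.019] -0.0
3 [0.197, 0.348, -0.019] -0.0
4 [0.197, 0.348, -0.019] -0.0
5 [0.197, 0.348, -0.019] -0.0
6 [0.197, 0.348, -0.019] -0.0
7 [0.197, 0.348, -0.019] -0.0
8 [0.197, 0.348, -0.019] -0.0
9 [0.197, 0.348, -0.019] -0.0
10 [0.197, 0.348, -0.019] -0.0
11 [0.197, 0.348, -0.019] -0.0
12 [0.197, 0.348, -0.019] -0.0
13 [0.197, 0.348, -0.019] -0.0
14 [0.197, 0.348, -0.019] -0.0
```

View pics/w28.png

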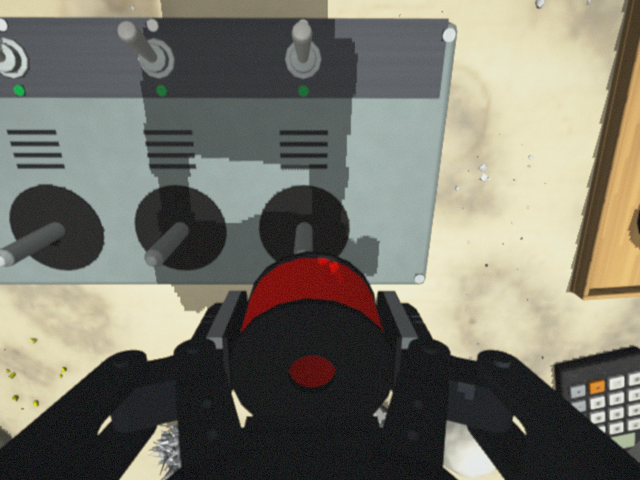

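View pics/s28.png

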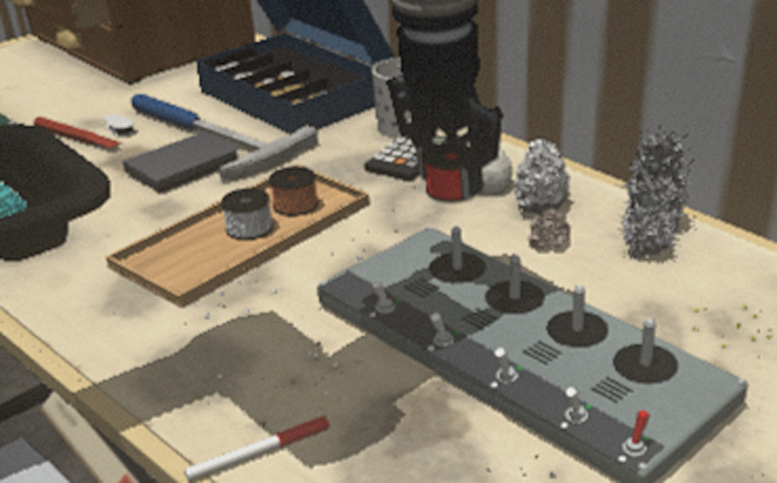

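Request:
{"fn": "step_arm", "kwargs": {"motion": [[[0.1, 0.25, 0], 0, 0.5], [[0.2, 0.38, 0], 0, 0.5], [[0.22, 0.42, 0], 0, 0.5], [[0.24, 0.42, 0], 0, 0.5], [[0.24, 0.42, 0], 0, 0.5], [[0.24, 0.42, 0], 0, 0.5], [[0.24, 0.42, 0], 0, 0.5], [[0.24, 0.42, 0], 0, 0.5]]}}

```text
clock: 42.75
position: [484.3, 207.6, 135.5]
tcp_rot: [-0.018, 3.084, 0.006]
force: [0.0, -0.6, -0.4]
grip_width: 54.0
```

Run:
```python
from h import *
plan((432,299,120),90.5,6)
```

```text
t 42.75 pos [484.3 207.6 135.5] ydir 90.66 zax [ 0.057  0.004 -0.998] F [ 0.  -0.6 -0.4] w 54.0 q6 -1.31
0 [0.174, 0.306, 0.043] 0.005
1 [0.174, 0.306, 0.043] 0.005
2 [0.174, 0.306, 0.043] 0.005
3 [0.174, 0.306, 0.043] 0.005
4 [0.174, 0.306, 0.043] 0.005
5 [0.174, 0.306, 0.043] 0.005
```

Request:
{"fn": "step_arm", "kwargs": {"motion": [[[0.16, 0.25, 0], 0, 0.5], [[0.18, 0.35, 0], 0, 0.5], [[0.18, 0.38, 0], 0, 0.5], [[0.18, 0.36, 0], 0, 0.5], [[0.15, 0.25, 0], 0, 0.5], [[0.05, 0.08, 0], 0, 0.5], [[0, 0, 0], 0, 0.5], [[0, 0, 0], 0, 0.5]]}}

```text
clock: 43.75
position: [431.0, 295.9, 130.8]
tcp_rot: [-0.025, 3.09, 0.002]
force: [-1.1, -0.4, -1.7]
grip_width: 54.2
```

Run:
```python
from h import *
plan((432,299,60),90.5,6)
s=r.capture("scene"); w=r.capture("wrist");t=r.capture("top")
crop(w,0,0,640,480,1.0,"w29.png");crop(s,60,80,300,250,3.3,"s29.png"); crop(t,130,180,210,315,4,"t29.png")
```

```text
t 43.75 pos [431.  295.9 130.8] ydir 90.95 zax [ 0.052  0.002 -0.999] F [-1.1 -0.4 -1.7] w 54.2 q6 -1.1
0 [0.009, 0.01, 0.236] 0.012
1 [0.009, 0.01, 0.236] 0.012
2 [0.009, 0.01, 0.236] 0.012
3 [0.009, 0.01, 0.236] 0.012
4 [0.009, 0.01, 0.236] 0.012
5 [0.009, 0.01, 0.236] 0.012
```

View pics/w29.png

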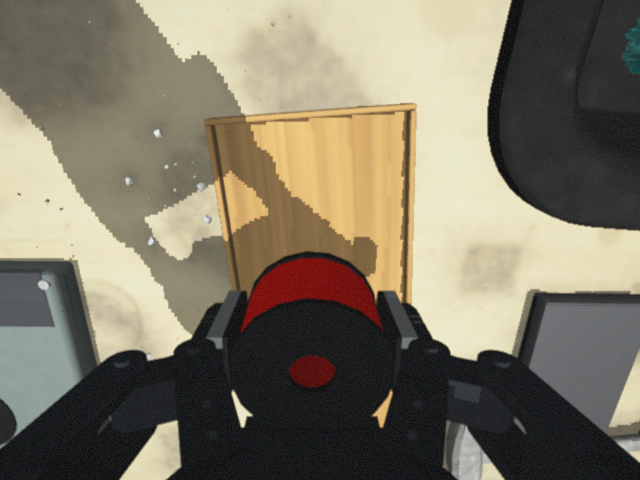

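View pics/s29.png

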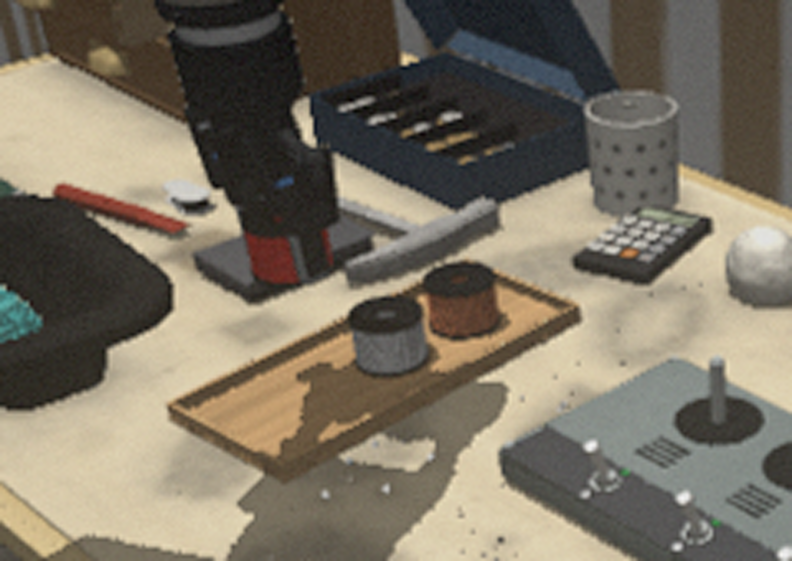

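View pics/t29.png

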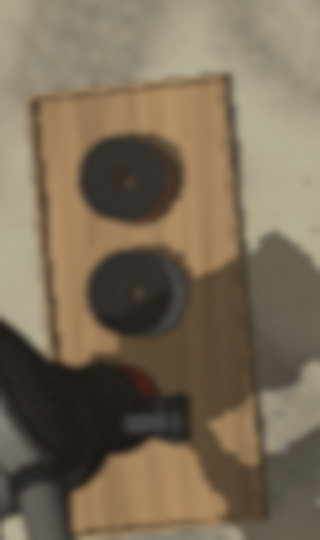

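Request:
{"fn": "step_arm", "kwargs": {"motion": [[[0.01, 0.03, 0.15], 0, 0.5], [[0.01, 0.02, 0.3], 0, 0.5], [[0.01, 0.02, 0.35], 0, 0.5], [[0.01, 0.01, 0.35], 0, 0.5], [[0.01, 0, 0.35], 0, 0.5], [[0, 0, 0.25], 0, 0.5], [[0, 0, 0.12], 0, 0.5], [[0, 0, 0], 0, 0.5]]}}

```text
clock: 44.9
position: [432.7, 299.1, 29.2]
tcp_rot: [-0.023, 3.093, -0.0]
force: [0.8, -0.8, -1.2]
grip_width: 54.1
```

Run:
```python
from h import *
plan((431,299.5,23.5),90.5,6)
w=r.capture("wrist")
crop(w,0,0,640,480,1.0,"w30.png")
```

```text
t 44.9 pos [432.7 299.1  29.2] ydir 90.84 zax [ 0.049  0.    -0.999] F [ 0.8 -0.8 -1.2] w 54.1 q6 -1.09
0 [0.007, 0.001, 0.019] 0.009
1 [0.007, 0.001, 0.019] 0.009
2 [0.007, 0.001, 0.019] 0.009
3 [0.007, 0.001, 0.019] 0.009
4 [0.007, 0.001, 0.019] 0.009
5 [0.007, 0.001, 0.019] 0.009
```

View pics/w30.png

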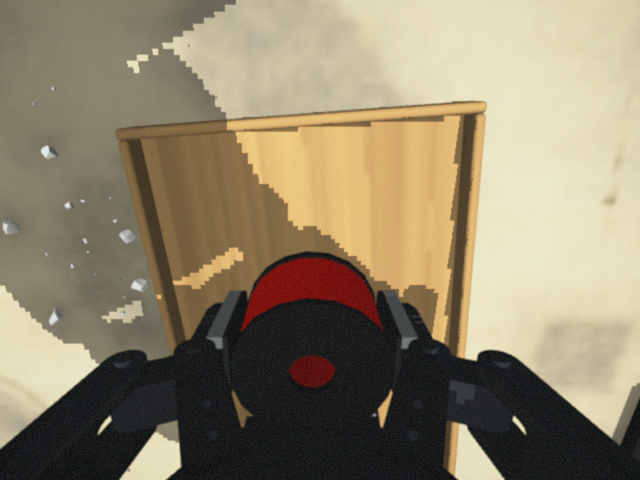

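Request:
{"fn": "step_arm", "kwargs": {"motion": [[[0, 0.01, 0.05], 0, 0.5], [[0, 0, 0.04], 0, 0.5], [[0, 0, 0.03], 0, 0.5], [[0, 0, 0], 0, 0.5], [[0, 0, 0], 0, 0.5], [[0, 0, 0], 0, 0.5], [[0, 0, 0], 0, 0.5], [[0, 0, 0], 0, 0.5]]}}

```text
clock: 45.95
position: [434.1, 300.3, 24.8]
tcp_rot: [-0.023, 3.089, 0.003]
force: [0.4, -0.6, -1.2]
grip_width: 54.3
```

Run:
```python
from h import *
plan((431,299.5,23.0),90.5,6)
```

```text
t 45.95 pos [434.1 300.3  24.8] ydir 90.85 zax [ 0.052  0.002 -0.999] F [ 0.4 -0.6 -1.2] w 54.3 q6 -1.09
0 [0.011, -0.002, 0.006] 0.01
1 [0.011, -0.002, 0.006] 0.01
2 [0.011, -0.002, 0.006] 0.01
3 [0.011, -0.002, 0.006] 0.01
4 [0.011, -0.002, 0.006] 0.01
5 [0.011, -0.003, 0.006] 0.01
```

Request:
{"fn": "step_arm", "kwargs": {"motion": [[[0, 0, 0.03], 0, 0.5], [[0, 0, 0], 0, 0.5], [[0, 0, 0], 0, 0.72], [[0, 0, 0], 0, 0.76], [[0, 0, 0], 0, 0.76], [[0, 0, -0.1], 0, 0.76], [[0, 0, -0.3], 0, 0.76], [[0, 0, -0.5], 0, 0.76]]}}

```text
clock: 46.95
position: [431.2, 299.9, 69.7]
tcp_rot: [-0.023, 3.091, 0.001]
force: [0.1, 0.6, -0.1]
grip_width: 65.1
```

Run:
```python
from h import *
plan((450,240,170),90.5,8)
w=r.capture("wrist"); s=r.capture("scene")
crop(w,0,0,640,480,1.0,"w31.png");crop(s,60,80,300,250,3.3,"s31.png")
```

```text
t 46.95 pos [431.2 299.9  69.7] ydir 90.85 zax [ 0.05   0.001 -0.999] F [ 0.1  0.6 -0.1] w 65.1 q6 -1.09
0 [-0.057, -0.15, -0.248] 0.007
1 [-0.057, -0.15, -0.248] 0.007
2 [-0.058, -0.15, -0.248] 0.007
3 [-0.058, -0.15, -0.248] 0.007
4 [-0.058, -0.15, -0.248] 0.007
5 [-0.058, -0.15, -0.248] 0.007
6 [-0.058, -0.15, -0.248] 0.007
7 [-0.058, -0.15, -0.248] 0.007
```

View pics/w31.png

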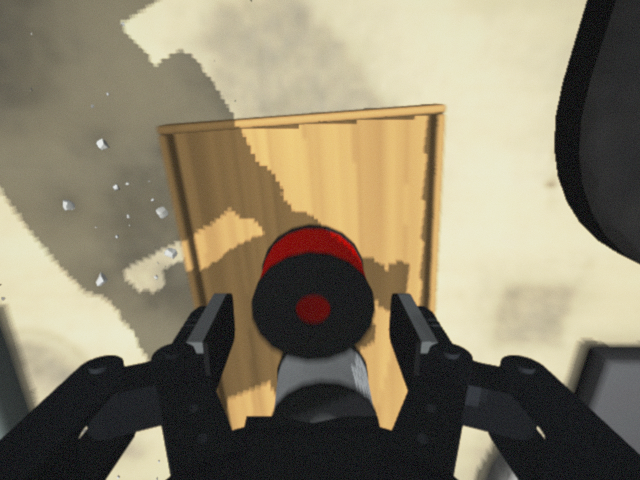

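View pics/s31.png

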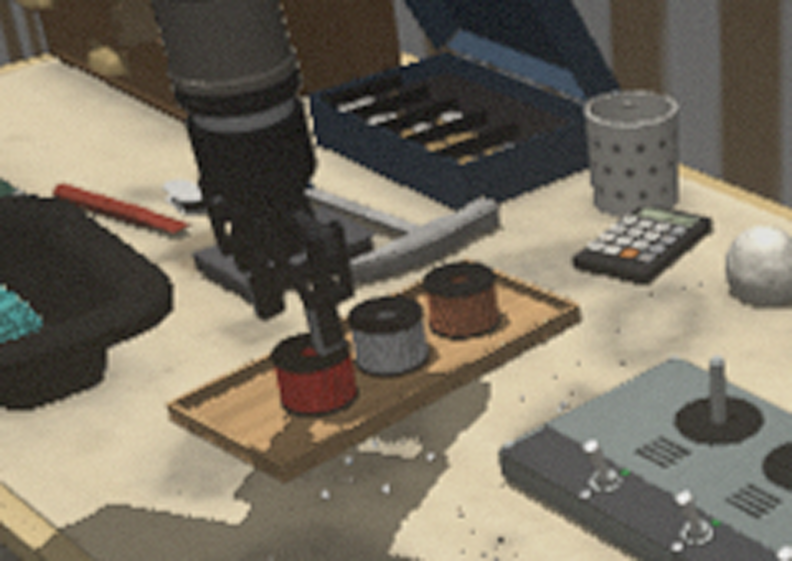

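Request:
{"fn": "step_arm", "kwargs": {"motion": [[[0, 0, -0.4], 0, 0.76], [[0, 0, -0.5], 0, 0.76], [[-0.05, -0.3, -0.4], 0, 0], [[-0.1, -0.6, -0.2], 0, 0], [[-0.12, -0.75, 0], 0, 0], [[-0.14, -0.8, 0], 0, 0], [[-0.14, -0.8, 0], 0, 0], [[-0.14, -0.8, 0], 0, 0]]}}

```text
clock: 48.05
position: [466.7, 95.4, 153.2]
tcp_rot: [-0.032, 3.081, 0.008]
force: [1.0, 0.1, 0.4]
grip_width: -0.1
```

Run:
```python
from h import *
plan((520,-281,130),90.5,10)
```

```text
t 48.05 pos [466.7  95.4 153.2] ydir 91.21 zax [ 0.061  0.006 -0.998] F [1.  0.1 0.4] w -0.1 q6 -1.56
0 [-0.088, -0.755, 0.048] 0.012
1 [-0.089, -0.755, 0.048] 0.012
2 [-0.09, -0.755, 0.048] 0.012
3 [-0.091, -0.755, 0.048] 0.012
4 [-0.092, -0.755, 0.048] 0.012
5 [-0.093, -0.754, 0.048] 0.012
6 [-0.094, -0.754, 0.048] 0.012
7 [-0.095, -0.754, 0.048] 0.012
8 [-0.095, -0.754, 0.048] 0.012
9 [-0.096, -0.754, 0.048] 0.012
```

Request:
{"fn": "step_arm", "kwargs": {"motion": [[[-0.1, -0.6, 0], 0.02, 0], [[-0.1, -0.75, 0], 0.02, 0], [[-0.11, -0.8, 0], 0.02, 0], [[-0.11, -0.8, 0], 0.02, 0], [[-0.11, -0.8, 0], 0.02, 0], [[-0.11, -0.75, 0], 0.01, 0], [[-0.11, -0.7, 0], 0.01, 0], [[-0.11, -0.6, 0], 0, 0]]}}

```text
clock: 49.05
position: [513.3, -204.6, 156.0]
tcp_rot: [-0.01, 3.078, 0.008]
force: [0.7, 0.4, 0.4]
grip_width: 0.1
```

Run:
```python
from h import *
plan((520,-281,110),90.5,6)
```

```text
t 49.05 pos [ 513.3 -204.6  156. ] ydir 90.38 zax [ 0.063  0.005 -0.998] F [0.7 0.4 0.4] w 0.1 q6 -2.14
0 [-0.011, -0.256, 0.153] -0.003
1 [-0.011, -0.256, 0.153] -0.003
2 [-0.011, -0.256, 0.153] -0.003
3 [-0.011, -0.256, 0.153] -0.003
4 [-0.011, -0.256, 0.153] -0.003
5 [-0.011, -0.256, 0.153] -0.003
```

Request:
{"fn": "step_arm", "kwargs": {"motion": [[[-0.02, -0.2, 0.05], 0, 0], [[-0.02, -0.28, 0.12], 0, 0], [[-0.02, -0.3, 0.2], 0, 0], [[-0.02, -0.3, 0.2], 0, 0], [[-0.02, -0.25, 0.2], 0, 0], [[-0.01, -0.12, 0.1], 0, 0], [[0, 0, 0], 0, 0], [[0, 0, 0], 0, 0]]}}

```text
clock: 50.05
position: [521.6, -279.7, 108.2]
tcp_rot: [-0.009, 3.081, 0.012]
force: [0.3, -0.9, 0.4]
grip_width: 0.0
```

Run:
```python
from h import *
plan((519,-281,71),90.5,6)
w=r.capture("wrist"); s=r.capture("scene")
crop(w,0,0,640,480,1.0,"w32.png");crop(s,190,120,430,300,3.3,"s32.png")
```

```text
t 50.05 pos [ 521.6 -279.7  108.2] ydir 90.35 zax [ 0.061  0.008 -0.998] F [ 0.3 -0.9  0.4] w 0.0 q6 -2.25
0 [0.016, -0.005, 0.123] -0.004
1 [0.016, -0.005, 0.123] -0.004
2 [0.016, -0.005, 0.123] -0.004
3 [0.016, -0.005, 0.123] -0.004
4 [0.016, -0.005, 0.123] -0.004
5 [0.016, -0.005, 0.123] -0.004
```

View pics/w32.png

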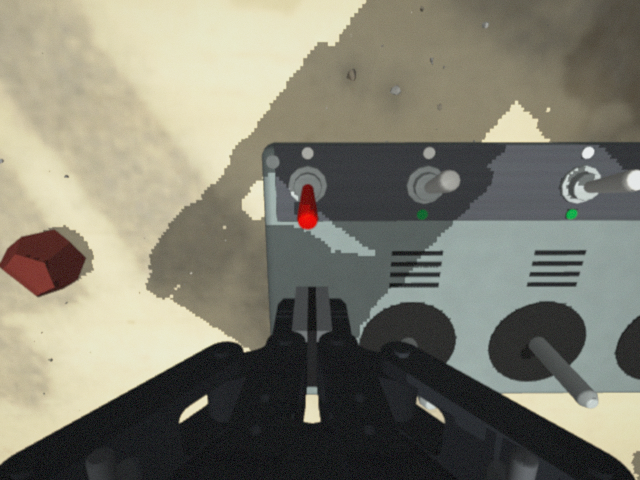

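View pics/s32.png

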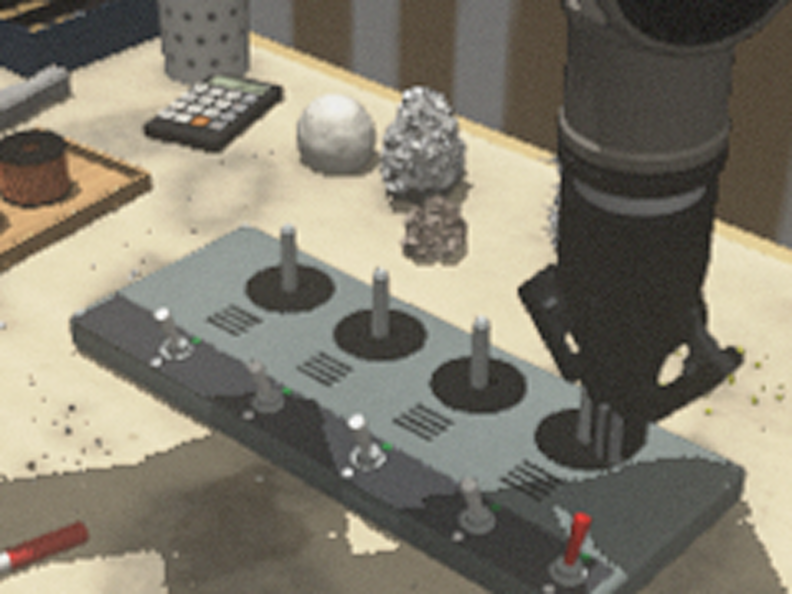

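Request:
{"fn": "step_arm", "kwargs": {"motion": [[[0.01, -0.02, 0.1], 0, 0], [[0.01, -0.02, 0.15], 0, 0], [[0.01, 0, 0.17], 0, 0], [[0.01, 0, 0.16], 0, 0], [[0.01, 0, 0.1], 0, 0], [[0, 0, 0], 0, 0], [[0.05, 0, 0], 0, 0], [[0.08, 0, 0], 0, 0]]}}

```text
clock: 51.15
position: [514.7, -280.9, 71.8]
tcp_rot: [-0.011, 3.08, 0.011]
force: [0.0, 0.4, 0.2]
grip_width: 0.1
```

Run:
```python
from h import *
plan((483,-282,72),90.5,6)
```

```text
t 51.15 pos [ 514.7 -280.9   71.8] ydir 90.43 zax [ 0.061  0.007 -0.998] F [0.  0.4 0.2] w 0.1 q6 -2.27
0 [0.105, -0.003, -0.007] -0.002
1 [0.105, -0.003, -0.007] -0.002
2 [0.105, -0.003, -0.007] -0.002
3 [0.105, -0.003, -0.007] -0.002
4 [0.105, -0.003, -0.007] -0.002
5 [0.105, -0.003, -0.007] -0.002
```

Request:
{"fn": "step_arm", "kwargs": {"motion": [[[0.1, 0, 0], 0, 0], [[0.1, 0, 0], 0, 0], [[0.1, 0, 0], 0, 0], [[0.1, 0, 0], 0, 0], [[0.1, 0, 0], 0, 0], [[0.1, 0, 0], 0, 0], [[0.04, 0, 0], 0, 0], [[0, 0, 0], 0, 0]]}}

```text
clock: 52.15
position: [490.7, -282.4, 72.7]
tcp_rot: [-0.005, 3.056, -0.0]
force: [0.3, 0.9, -0.5]
grip_width: 0.3
```

Run:
```python
from h import *
plan((510,-282,150),90.5,8)
w=r.capture("wrist"); s=r.capture("scene")
crop(w,0,0,640,480,1.0,"w33.png");crop(s,190,120,430,300,3.3,"s33.png")
```

```text
t 52.15 pos [ 490.7 -282.4   72.7] ydir 90.19 zax [ 0.085  0.    -0.996] F [ 0.3  0.9 -0.5] w 0.3 q6 -2.31
0 [-0.065, 0.001, -0.188] -0.006
1 [-0.065, 0.001, -0.188] -0.006
2 [-0.065, 0.001, -0.188] -0.006
3 [-0.065, 0.001, -0.188] -0.006
4 [-0.065, 0.001, -0.188] -0.006
5 [-0.065, 0.001, -0.188] -0.006
6 [-0.065, 0.001, -0.188] -0.006
7 [-0.065, 0.001, -0.188] -0.006
```

View pics/w33.png

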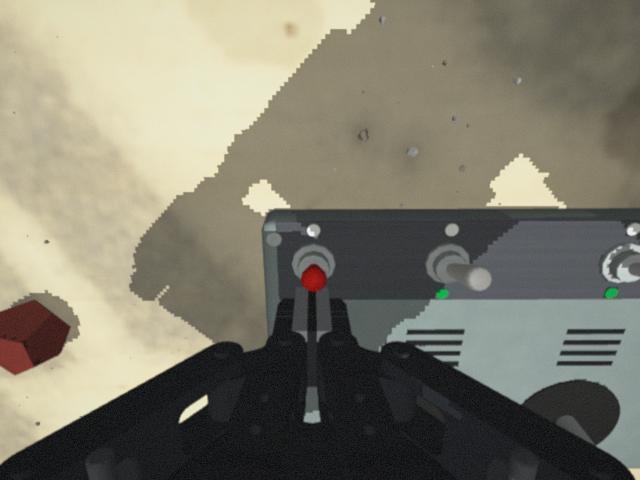

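View pics/s33.png

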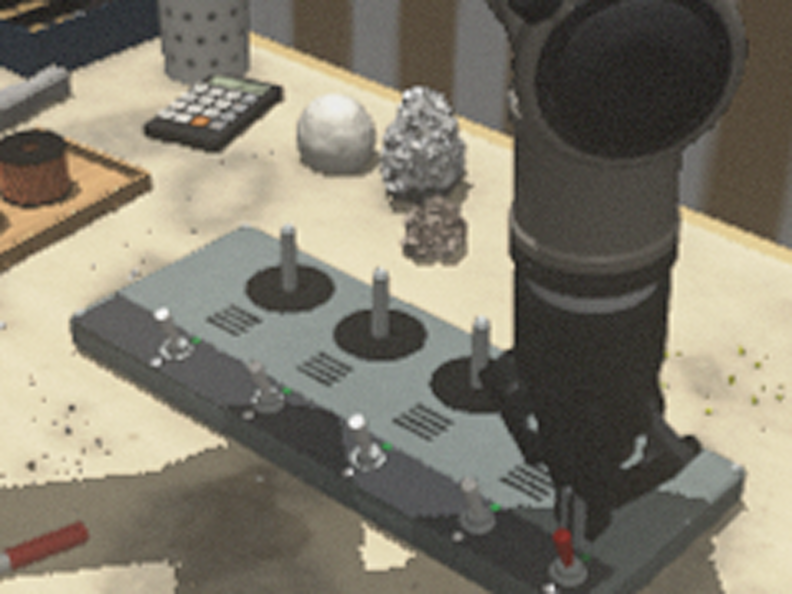

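Request:
{"fn": "step_arm", "kwargs": {"motion": [[[0.06, 0, 0], 0, 0], [[0.06, 0, 0], 0, 0], [[0.06, 0, 0], 0, 0], [[0.02, 0, 0], 0, 0], [[0, 0, 0], 0, 0], [[-0.1, 0, 0], 0, 0], [[-0.2, 0, -0.1], 0, 0], [[-0.2, 0, -0.3], 0, 0]]}}

```text
clock: 53.25
position: [511.5, -282.4, 95.4]
tcp_rot: [0.002, 3.04, -0.003]
force: [0.0, -0.2, 0.7]
grip_width: -0.1
```

Run:
```python
from h import *
plan((480,-282,200),90.5,8)
w=r.capture("wrist"); s=r.capture("scene")
crop(w,0,0,640,480,1.0,"w34.png");crop(s,190,120,430,300,3.3,"s34.png")
```

```text
t 53.25 pos [ 511.5 -282.4   95.4] ydir 89.9 zax [ 0.101 -0.002 -0.995] F [ 0.  -0.2  0.7] w -0.1 q6 -2.29
0 [0.052, 0.0, -0.268] -0.012
1 [0.052, 0.001, -0.268] -0.012
2 [0.052, 0.001, -0.268] -0.012
3 [0.052, 0.001, -0.268] -0.012
4 [0.052, 0.001, -0.268] -0.012
5 [0.052, 0.001, -0.268] -0.012
6 [0.052, 0.001, -0.268] -0.012
7 [0.052, 0.001, -0.268] -0.012
```

View pics/w34.png

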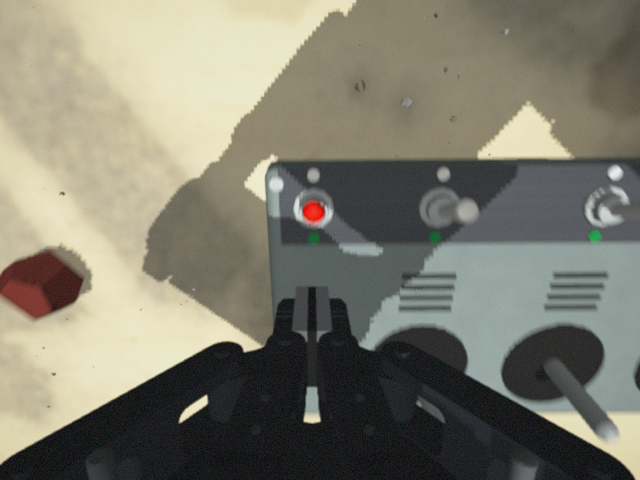

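View pics/s34.png

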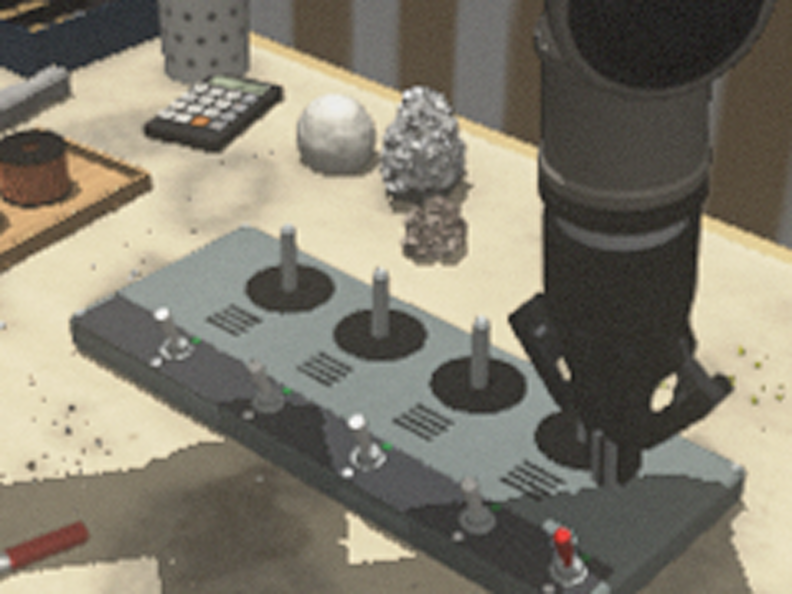

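Request:
{"fn": "step_arm", "kwargs": {"motion": [[[0, 0, -0.3], 0, 0], [[0, 0, -0.5], 0, 0], [[0, 0, -0.6], 0, 0], [[0, 0, -0.6], 0, 0], [[0.2, 0, -0.4], 0, 0], [[0.3, 0, -0.2], 0, 0], [[0.3, 0, 0], 0, 0], [[0.1, 0, 0], 0, 0]]}}

```text
clock: 54.35
position: [449.1, -281.9, 226.9]
tcp_rot: [0.002, 3.04, -0.006]
force: [0.1, 0.6, -0.3]
grip_width: -0.1
```

Run:
```python
from h import *
plan((480,-282,200),90.5,8)
t=r.capture("top"); s=r.capture("scene"); w=r.capture("wrist")
cv2.imwrite("pics/s35.png",s["image"][:,:,::-1]);crop(t,120,170,480,330,2.2,"t35.png");crop(w,0,0,640,480,1,"w35.png")
crop(s,110,150,390,320,2.8,"s36.png")
for n in ["garnet_mid","fluorite_cubes_mid","barite_rose_small_mid"]:
    print(n,[(np.round(d["uv"]),round(d["p"],2)) for d in r.spot_in(t,n)[:1]],[(np.round(d["uv"]),round(d["p"],2)) for d in r.spot_in(s,n)[:2]])
```

```text
t 54.35 pos [ 449.1 -281.9  226.9] ydir 89.91 zax [ 0.102 -0.004 -0.995] F [ 0.1  0.6 -0.3] w -0.1 q6 -2.34
0 [-0.07, 0.0, 0.075] -0.012
1 [-0.07, -0.0, 0.075] -0.012
2 [-0.07, -0.0, 0.075] -0.012
3 [-0.07, -0.0, 0.075] -0.012
4 [-0.07, -0.0, 0.075] -0.012
5 [-0.07, -0.0, 0.075] -0.012
6 [-0.07, -0.0, 0.075] -0.012
7 [-0.07, -0.001, 0.075] -0.012
garnet_mid [(array([460., 237.]), 0.69)] [(array([456., 327.]), 0.95), (array([178., 181.]), 0.72)]
fluorite_cubes_mid [] [(array([288., 328.]), 0.73), (array([156., 191.]), 0.5)]
barite_rose_small_mid [(array([267., 162.]), 0.56)] [(array([322., 191.]), 0.77)]
```

View pics/s36.png

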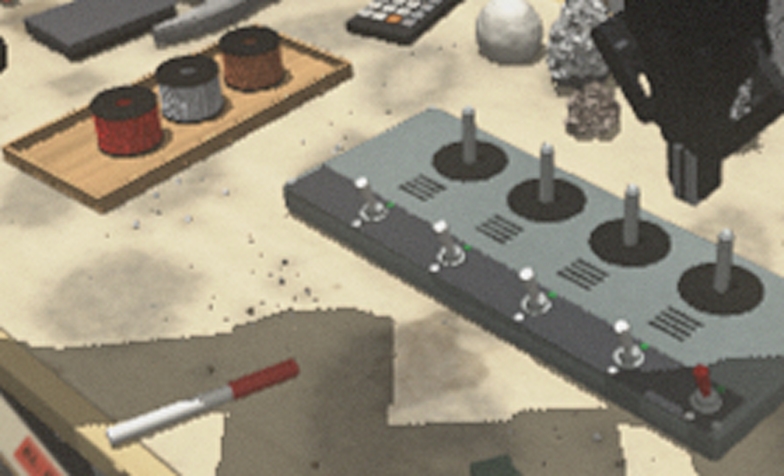

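View pics/t35.png

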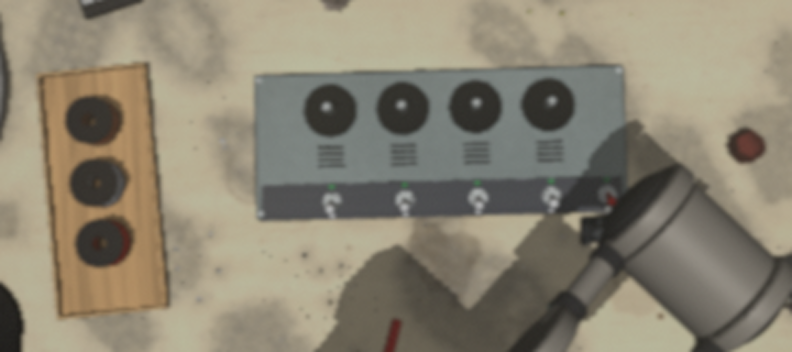

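View pics/w35.png

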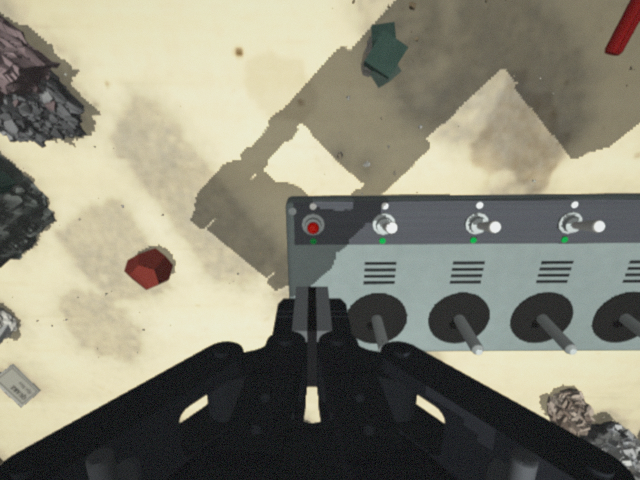

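Run:
```python
from rig import r
print(r.finish_job()); print(r.observe()["clock"])
```

```text
the job is handed in; nothing more can be done
None
the job is handed in; nothing more can be done
```

The job is done and handed in at about 54 s of the 210 s allowed, with nothing left undone.

- **White switches:** I flipped off heads 1, 2 and 4 first. Head 3 was already off, so I left it alone.
- **Spools:** Copper, silver and red were lifted off and set flat in a row in the tray. There was no green spool.
- **Tray knock:** The tray was knocked about 20 mm towards the robot while I was gripping the red spool. I measured it again and placed the red spool to the new position.
- **Main switch:** I flipped the red switch off last, after all three spools were in the tray.

**Last checks:**
- The pictures show all five bats leaning to the front, the spindles empty, and the three spools standing flat and apart in the tray.
- The garnet and barite rose were found within a few pixels of their starting places in both the scene and top pictures. The fluorite was not found in the final top picture, but it shows unmoved in the scene and wrist views.
- The arm was raised clear and touching nothing.

**What disagreed:**
- The wrist camera placed the winder about 3–4 mm closer in x than the top camera did. I steered the grasps by the wrist view.
- The tool ended tilted about 6° from pushing the switches. The tilt was mostly about the jaw axis, so the spools stayed upright in the grip.

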